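# Pack the fish balls and clear the carrot ends

### The job

Pack the lunch: tip the fish balls out of the measuring cup into the yellow bento box and stand the emptied cup upright on the grey drying mat. Then, with all the fish balls in, shut the bento's lid, and after that push its side latch up flush against the box. Put every carrot end from the chopping board into the green food-waste caddy, and leave the other things on the counter where they are.

Things in the scene. Friction and masses are not known exactly. Their poses are not given: they have to be found in the camera images.
- cup: clear measuring cup, 84 mm across at the foot, 99 at the rim, 85 high, wall 3, floor 4, about 120 g. Origin: centre of the underside; z up to the mouth, x to the red handle. Hold the handle's upright bar by its two flat y sides: 16 wide (y), 10 thick (x), from 19 to 81 mm above the underside, centre line 78 mm from the axis, bridged to the wall at top and bottom; 20 mm free between bar and wall.
- cup_rim (a point): centre of the cup's mouth, 85 mm above its underside; axes as the cup. The fish balls slide rather than roll: they come out only when the cup is tipped well past level, 100 to 125 degrees from upright
- ball1: white fish ball, slightly flattened, 24 mm across and 20 high, 12 g; 3 to 5 of them in the cup, the rest absent. Origin: its centre
- ball2: white fish ball, slightly flattened, 24 mm across and 20 high, 12 g; 3 to 5 of them in the cup, the rest absent. Origin: its centre
- ball3: white fish ball, slightly flattened, 24 mm across and 20 high, 12 g; 3 to 5 of them in the cup, the rest absent. Origin: its centre
- ball4: white fish ball, slightly flattened, 24 mm across and 20 high, 12 g; 3 to 5 of them in the cup, the rest absent. Origin: its centre
- ball5: white fish ball, slightly flattened, 24 mm across and 20 high, 12 g; 3 to 5 of them in the cup, the rest absent. Origin: its centre
- bento: yellow bento box, fixed to the counter: outside 180 (x) by 125 (y) by 60 high, walls and floor 4. Origin: centre of the underside, z up. Its lid is hinged along the top edge of its +y side (hinge line 62.5 mm to +y, 60 mm up); the latch sits on its -y side, midway along x
- lid (a joint): angle of the bento's see-through yellow lid about its hinge, rad: 0 shut flat on the box, 1.95 leaning back fully open (1.57 upright). The lid is 184 (along the bento's x) by 127 by 6, 90 g; its free edge is 126 mm from the hinge. Stiff hinge: it stays where left above about 1.1 rad and sinks shut by itself below that
- latch (a joint): angle of the white clip flap on the bento's -y side, rad: 0 upright and flush against the box wall (fastened), up to 0.7 swung out from the wall. Flap 52 wide (along the bento's x), 6 thick, reaching 42 mm up from its hinge, which runs along the bento's x 64 mm to its -y side and 22 above the counter. It stays where left; about 1 N at its upper end, towards the box, turns it
- board: wooden chopping board, fixed, 180 (x) by 220 (y) by 14 thick, the carrot ends on it. Origin: centre of the underside
- mat: grey ribbed drying mat, fixed, 150 by 150 by 6 thick. Origin: centre of the underside
- carrot1: orange carrot end with a green stub, a blunt cone 29 mm across its flat cut face, 26 high, 16 g; 3 to 5 of them on the chopping board, the rest absent. Origin: centre of the cut face; z along its axis to the stub. It stands on the cut face at the start
- carrot2: orange carrot end with a green stub, a blunt cone 29 mm across its flat cut face, 26 high, 16 g; 3 to 5 of them on the chopping board, the rest absent. Origin: centre of the cut face; z along its axis to the stub. It stands on the cut face at the start
- carrot3: orange carrot end with a green stub, a blunt cone 29 mm across its flat cut face, 26 high, 16 g; 3 to 5 of them on the chopping board, the rest absent. Origin: centre of the cut face; z along its axis to the stub. It stands on the cut face at the start
- carrot4: orange carrot end with a green stub, a blunt cone 29 mm across its flat cut face, 26 high, 16 g; 3 to 5 of them on the chopping board, the rest absent. Origin: centre of the cut face; z along its axis to the stub. It stands on the cut face at the start
- carrot5: orange carrot end with a green stub, a blunt cone 29 mm across its flat cut face, 26 high, 16 g; 3 to 5 of them on the chopping board, the rest absent. Origin: centre of the cut face; z along its axis to the stub. It stands on the cut face at the start
- caddy: green open food-waste caddy, fixed, outside 120 (x) by 140 (y) by 85 high, walls and floor 4. Origin: centre of the underside
- rice_bowl: blue ceramic rice bowl, 116 across, 60 high. A bystander; origin: centre of its underside
- chopsticks: a pair of stainless chopsticks lying side by side (one body), 230 long, 7 thick, along its x. A bystander; origin: centre of its underside
- soy_bottle: dark brown soy sauce bottle with red cap, 54 across, 150 high. A bystander; origin: centre of its underside
- spice_jar: amber spice jar, 48 across, 90 high. A bystander; origin: centre of its underside
- tumbler: blue-tinted tumbler, 72 across, 100 high. A bystander; origin: centre of its underside
- saucer: white saucer, 110 across, 13 high. A bystander; origin: centre of its underside
There are look-alikes about, which are no part of the job. What is meant by the caddy is not black, and is the larger of those in its own colour.

How it is judged:
By the outcome, as a careful person would: the job done as asked, in the order asked, and still so for the second after the job is handed in, with the robot touching nothing.
Of ball1, ball2, ball3, ball4, ball5 only 3 to 5 are there at a start; the rules pass over those that are not, and their reading is None.
Of carrot1, carrot2, carrot3, carrot4, carrot5 only 3 to 5 are there at a start; the rules pass over those that are not, and their reading is None.
At some moment in a run one of carrot1, carrot2, carrot3, carrot4, carrot5 may be knocked a few centimetres aside while the robot is not near it.
It also fails if it takes over 208 s, if anything falls off the work surface, if the arm or the gripper's body presses on something with over 40 N, if the wrist force passes 120 N, or if a joint passes its speed limit or range.

### The arm

A 6-joint arm with a two-finger parallel gripper is mounted at the origin on the work surface. World frame = base frame: x ahead of the robot, y to its left, z up, the work surface at z = 0. Lengths are in m, angles in rad, forces in N, time in s.
With the tool pointing down it reaches from about 0.35 to 0.975 m from the base axis. Payload 4.9 kg.
Tool frame: the origin (TCP) lies on the centre line of the jaws, within the pads' length; the fingertips stand 11 mm ahead of it and the grasp point (between the pads) lies 8 mm behind it (manip.finger_overhang is the distance from the TCP to the fingertips, in m); y points along the fingers, z is the direction in which the jaws open and shut, and the axes are right-handed (so a half turn about y gives the same grasp; the last joint's range is limited). The gripper opens to 85 mm and grips with 20 to 120 N. Pads are 22 mm wide; open, the fingers measure 114 mm over their backs; the gripper's body (76 mm by 85 mm) begins 54 mm behind the grasp point. The pads swing forward as they close: fully open they stand 13 mm farther back than shut.
Start: joints at [1.229, 0.053, 1.613, -0, 1.476, -0.119], TCP at [0.138, 0.61, 0.242] pointing down, gripper open.
Joint ranges: [-3.01, 3.01], [-1.01, 2.22], [0.06, 2.58], [-1.02, 4.17], [0.09, 2.62], [-3.14, 3.14]. Speed limits (rad/s): [2.57, 2.57, 3.14, 3.14, 3.14, 3.14].

### API

Orientations are given as a unit quaternion [w, x, y, z].
In Python, from plant import readout, cams, workorder, manip gives the robot as it stands.
- The arm moves only by the tool play_rows, never from a script. Its arguments are lists of equal length, an entry for each row: "slide": the shift along the tool's x, y, z in cm, a list of three; "yaw": the turn about the tool's y in degrees; "grip": the closure, from -1 (fully open) to 1 (shut), so that 0 is half open. In form: {"slide": [[x, y, z], ...], "yaw": [yaw, ...], "grip": [grip, ...]}. A call has 1 to 12 rows; each row shifts and turns the commanded pose from where the row before left it, along the tool's axes as they then stand; what a row does not reach is not made up. A row lasts 1/10 s, in which the tool goes at most 50 mm and 8.59 degrees, less where a joint would pass 70% of its speed; a pose out of reach is approached as far as the arm can. A call with a gripper value outside its range is refused whole. The fingers move at their own pace and stop on an object; the grip force is fixed at half the most. Time passes only in rows, so rows that do not move let the fingers close. It gives the time, the measured TCP pose, the force and the opening at its end, in the units of the state.
- readout.state(): the state, without advancing time (a new reading comes with each control period).
- cams.grab_frame(name): name is "side" or "top"; returns a dict with "image" (384x512x3 uint8, red, green, blue), "mtx" (3x3 intrinsics, pixels), "dist" ([k1, k2, p1, p2, k3] as OpenCV has them; the pictures are not rectified), "R" (3x3) and "t" (3): a world point X has camera coordinates R X + t. Camera axes: x right, y down, z forward; pixel columns grow to the right and rows downward; lengths in m; the calibration is good to about 2 mm. A picture is of the moment at which its call begins. There is no depth.
- workorder.job_done(): hands the job in, once; it reports no verdict.
The state is a dict: "time": time; "joint_pos": joint angles; "joint_vel": joint speeds; "joint_efforts": joint torques, N m; "tool_pos": TCP position; "tool_rot": TCP orientation; "contact_force": force on the tool from outside, world axes, zero at the start; "ft_torque": the same for the moment, N m; "gripper_width": opening from 0.0 (shut) to 1.0 (fully open).
Only numpy, scipy, OpenCV 4.12 (cv2) and the standard library are available. Lean on these libraries where they do the work, as an engineer would, in place of code of your own. Each camera call takes 0.05 s, during which the arm holds its last target.

## Working session

There is one attempt and no reset: what is moved stays moved. The work goes in short steps, Python scripts to look and compute and a tool call to move; the robot and the scene stay as the last step left them, time stands still between calls to the robot, and variables do not carry over. Pictures are saved under pics/ and viewed, and the job is handed in when it is done.

Besides the shell and the picture viewer there is one more tool, called after "Emit:" by a JSON object that holds its "op" and its "data", one argument or row to a line. play_rows: Moves the arm, as the interface text tells. Its arguments: {"type":"object","properties":{"slide":{"type":"array","items":{"type":"array","items":{"type":"number"}}},"yaw":{"type":"array","items":{"type":"number"}},"grip":{"type":"array","items":{"type":"number"}}},"required":["slide","yaw","grip"]}

```bash
ls; mkdir -p pics; python3 - <<'E'
from plant import readout,cams,manip
import cv2
print(readout.state()); print([a for a in dir(manip) if a[0]!='_'])
for n in('side','top'):
    f=cams.grab_frame(n); cv2.imwrite(f'pics/{n}0.png',f['image'][:,:,::-1]); print(n,f['mtx'],f['dist'],f['R'],f['t'],-f['R'].T@f['t'])
E
```

```text
pics
{'time': 0.0, 'joint_pos': array([ 1.22901973e+00,  5.33740533e-02,  1.61428331e+00,  4.60436507e-06,
        1.47597706e+00, -1.19001495e-01]), 'joint_vel': array([-0.00045123, -0.00048641,  0.00087592, -0.00036883,  0.00085887,
       -0.00100303]), 'joint_efforts': array([ 8.49857752e-04, -3.93644035e+01, -3.70194519e+01,  4.43093541e-05,
        6.60609832e-03,  3.93789108e-06]), 'tool_pos': array([0.13788584, 0.6089956 , 0.24105871]), 'tool_rot': array([-0.7020219 ,  0.70342676, -0.07876666,  0.07843381]), 'contact_force': array([-0.39645183,  0.23221141,  0.32759757]), 'ft_torque': array([-0.00367918,  0.02730301, -0.02804663]), 'gripper_width': 1.0067789010823631}
['IKError', 'finger_overhang']
side [[373.77965597   0.         257.45904759]
 [  0.         373.77965597 190.20725602]
 [  0.           0.           1.        ]] [-0.00381292  0.          0.          0.          0.        ] [[-0.96863192 -0.2484845  -0.00276707]
 [-0.18813632  0.74056891 -0.64510652]
 [ 0.16234818 -0.62435018 -0.76408764]] [0.57432945 0.13064597 0.96141679] [0.42480883 0.64622037 0.82047646]
top [[360.4608164    0.         254.01296003]
 [  0.         360.4608164  195.17573206]
 [  0.           0.           1.        ]] [-0.09742013  0.          0.          0.          0.        ] [[-0.00973182 -0.99983669  0.01522776]
 [-0.99411279  0.00803044 -0.10805222]
 [ 0.10791228 -0.01618965 -0.99402859]] [0.03909348 0.5579322  0.98271475] [0.44898099 0.05051646 1.03653706]
```

View pics/side0.png

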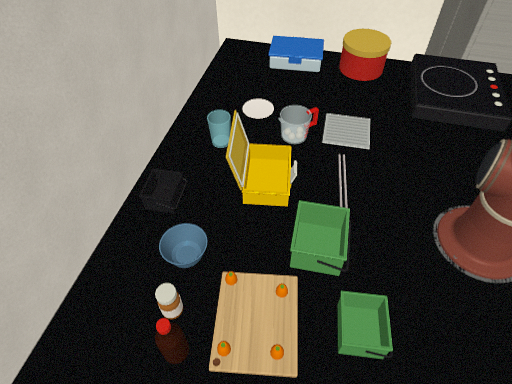

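View pics/top0.png

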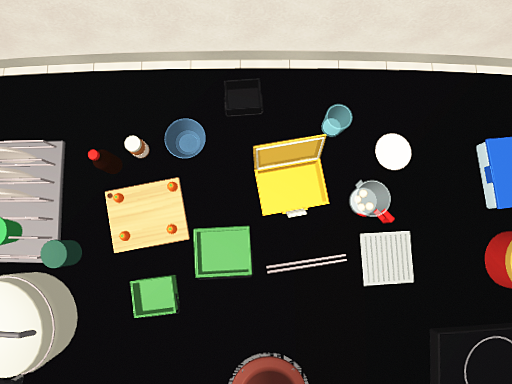

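The scene: top view shows the bento at (290,185) with lid open on the far side and latch on the near side, the cup at (370,198) with its handle to the lower right, the mat at (387,258), four carrots on the board, and the larger green caddy at (222,251). Measuring now.

```bash
cat > h.py <<'E'
import numpy as np,cv2
from plant import readout,cams
def grab(n,save=None):
    f=cams.grab_frame(n)
    if save: cv2.imwrite(save,f['image'][:,:,::-1])
    return f
def plane(f,uv,z):
    p=cv2.undistortPoints(np.array(uv,float).reshape(-1,1,2),f['mtx'],f['dist']).reshape(-1,2)
    d=np.c_[p,np.ones(len(p))]@f['R']; c=-f['R'].T@f['t']
    return c+d*((z-c[2])/d[:,2])[:,None]
def tri(f,a,g,b):
    P=[];
    A=[];B=[]
    for F,uv in((f,a),(g,b)):
        d=plane(F,[uv],0)[0]+F['R'].T@F['t']; d/=np.linalg.norm(d); M=np.eye(3)-np.outer(d,d)
        A.append(M);B.append(M@(-F['R'].T@F['t']))
    X=np.linalg.solve(A[0]+A[1],B[0]+B[1])
    return X,[proj(f,X)-a,proj(g,X)-b]
def proj(f,X):
    return cv2.projectPoints(np.array(X,float).reshape(-1,1,3),cv2.Rodrigues(f['R'])[0],f['t'],f['mtx'],f['dist'])[0].reshape(-1,2).squeeze()
def blobs(f,lo,hi,mn=15,roi=None):
    h=cv2.cvtColor(f['image'],cv2.COLOR_RGB2HSV); m=cv2.inRange(h,lo,hi)
    if roi: 
        k=np.zeros_like(m); k[roi[1]:roi[3],roi[0]:roi[2]]=1; m=m*k
    n,l,s,c=cv2.connectedComponentsWithStats(m)
    return [(s[i,4],c[i].round(1),s[i,:4],cv2.minAreaRect(np.argwhere(l==i)[:,::-1].astype(np.float32))) for i in range(1,n) if s[i,4]>=mn]
def crop(f,box,k,path):
    x0,y0,x1,y1=box; cv2.imwrite(path,cv2.resize(f['image'][y0:y1,x0:x1,::-1],None,fx=k,fy=k,interpolation=cv2.INTER_CUBIC))
E
python3 - <<'E'
from h import *
t=grab('top');s=grab('side')
crop(t,(240,110,430,300),4,'pics/t1.png');crop(t,(80,160,280,330),4,'pics/t2.png')
crop(s,(190,90,390,220),4,'pics/s1.png');crop(s,(190,190,400,384),3.5 and 3,'pics/s2.png')
for n,f in(('t',t),('s',s)):
  print(n,'orange');[print(b[:3]) for b in blobs(f,(5,170,120),(17,255,255),10)]
  print(n,'green');[print(b) for b in blobs(f,(50,90,40),(75,255,255),150)]
  print(n,'red');[print(b) for b in blobs(f,(0,180,150),(4,255,255),15)]
E
```

```text
t orange
(np.int32(41), array([139.3, 149.3]), array([131, 142,  13,  13], dtype=int32))
(np.int32(67), array([172.4, 186.1]), array([167, 182,  11,   9], dtype=int32))
(np.int32(66), array([118.6, 197.5]), array([112, 193,  12,  10], dtype=int32))
(np.int32(63), array([171.9, 228.7]), array([167, 224,  10,  10], dtype=int32))
(np.int32(71), array([124.9, 235.6]), array([119, 231,  11,  10], dtype=int32))
(np.int32(12), array([505.2, 255.5]), array([505, 250,   2,  12], dtype=int32))
t green
(np.int32(420), array([  8.7, 230.5]), array([  0, 217,  22,  28], dtype=int32), ((10.5, 230.5), (27.0, 21.0), 90.0))
(np.int32(2867), array([221.9, 251.5]), array([193, 225,  59,  53], dtype=int32), ((221.86001586914062, 251.47999572753906), (50.08942794799805, 57.35599899291992), 86.8201675415039))
(np.int32(431), array([ 52.9, 254.1]), array([ 41, 240,  26,  28], dtype=int32), ((53.5, 253.5), (27.0, 25.0), 90.0))
(np.int32(1756), array([154., 296.]), array([129, 275,  51,  43], dtype=int32), ((154.5085906982422, 296.1959228515625), (38.716617584228516, 47.23006057739258), 83.0887680053711))
t 
[... 1112 characters left out ...]
3.5, 324.6]), array([337, 290,  56,  70], dtype=int32), ((364.5, 324.5), (69.0, 55.0), 90.0))
s red
(np.int32(741), array([362.7,  67.6]), array([343,  54,  41,  27], dtype=int32), ((362.8124694824219, 67.40725708007812), (38.95127487182617, 25.237852096557617), 3.6913859844207764))
(np.int32(21), array([493.6,  86.4]), array([491,  85,   7,   4], dtype=int32), ((494.0, 86.5), (6.0, 3.0), 0.0))
(np.int32(94), array([314. , 116.2]), array([309, 108,  10,  19], dtype=int32), ((313.5603332519531, 117.03502655029297), (7.984421253204346, 18.463973999023438), 3.5763344764709473))
(np.int32(184), array([162.7, 325.7]), array([156, 318,  14,  17], dtype=int32), ((162.5, 326.0), (16.0, 13.0), 90.0))
```

View pics/t1.png

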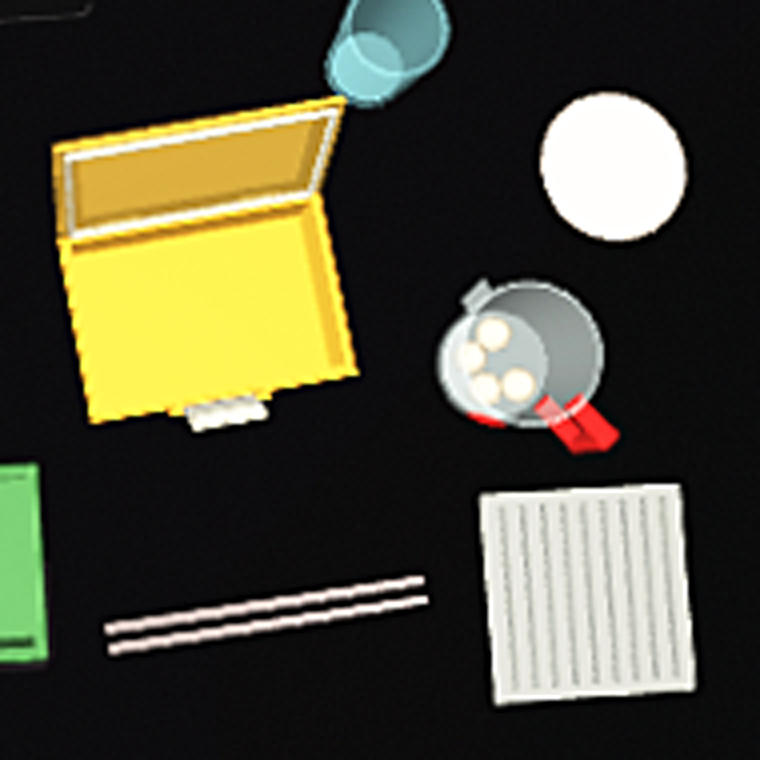

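View pics/t2.png

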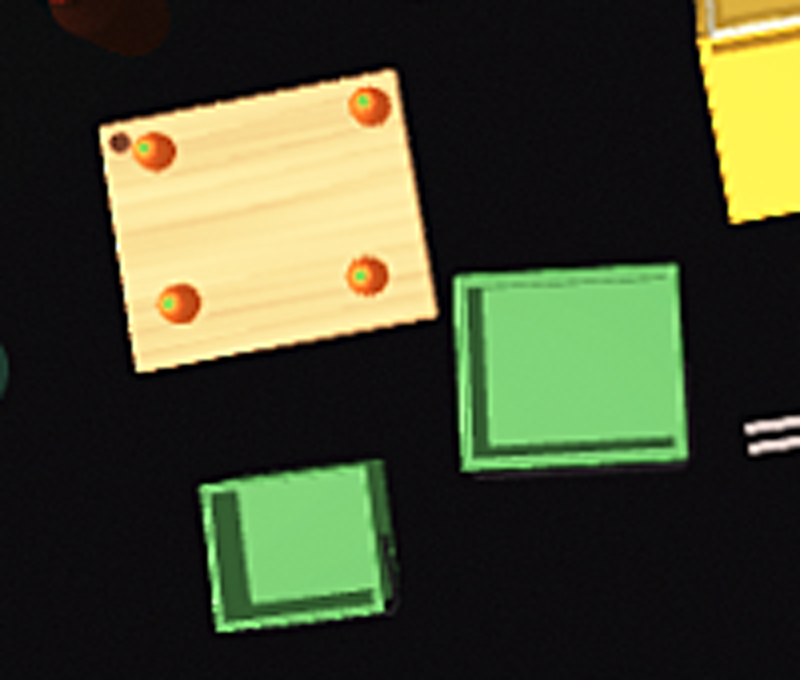

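View pics/s1.png

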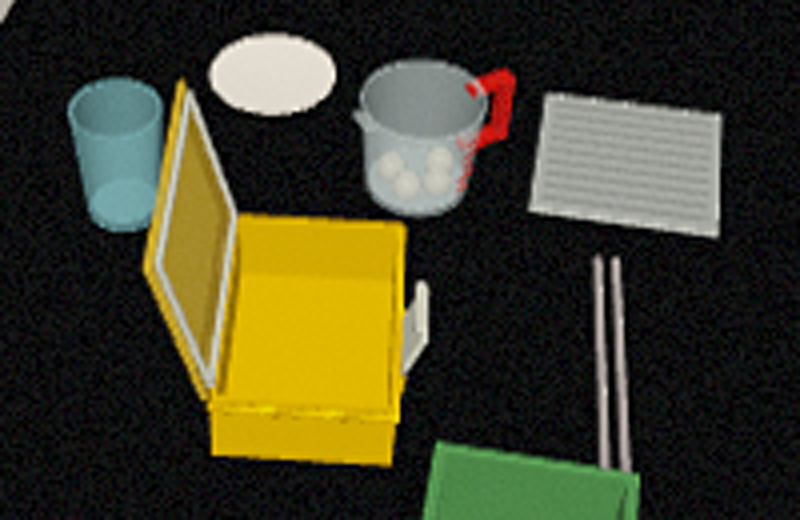

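View pics/s2.png

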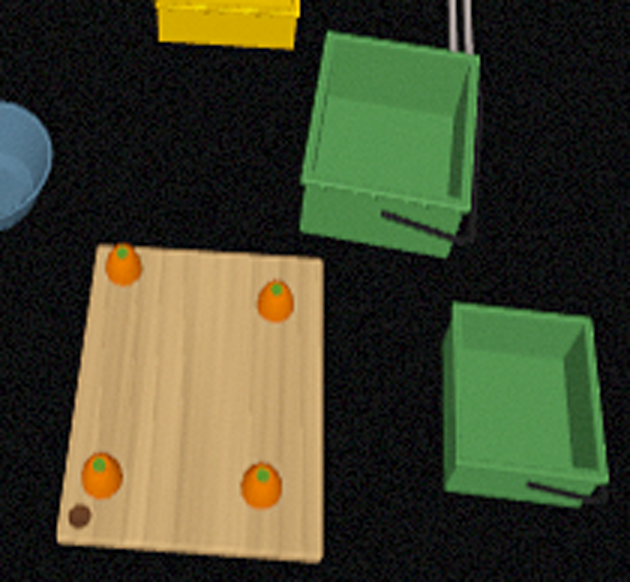

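Four balls, four carrots; the larger green box at (222,251) top is the caddy. Computing positions.

```bash
python3 - <<'E'
from h import *
np.set_printoptions(precision=4,suppress=True)
t=grab('top');s=grab('side')
T=[(172.4,186.1),(118.6,197.5),(171.9,228.7),(124.9,235.6)]
S=[(230.7,278.5),(223.5,348.7),(281.3,290.7),(276.7,352.3)]
for a,b in zip(T,S): print('carrot',*tri(t,a,s,b), plane(t,[a],.026)[0])
T1=lambda p:[(240+x/4,110+y/4) for x,y in p]
T2=lambda p:[(80+x/4,160+y/4) for x,y in p]
S1=lambda p:[(190+x/4,90+y/4) for x,y in p]
c=plane(t,T2([(455,275),(678,264),(687,462),(462,471)]),.085);print('caddy',c,c.mean(0),np.linalg.norm(c-np.roll(c,-1,0),axis=1))
c=plane(t,T2([(200,486),(382,461),(384,610),(217,631)]),.085);print('caddysmall',c.mean(0),np.linalg.norm(c-np.roll(c,-1,0),axis=1))
c=plane(t,T1([(60,242),(324,193),(357,375),(92,423)]),.06);print('bento',c,c.mean(0),np.linalg.norm(c-np.roll(c,-1,0),axis=1))
c=plane(s,S1([(237,214),(406,224),(399,420),(212,405)]),.06);print('bento s',c,c.mean(0),np.linalg.norm(c-np.roll(c,-1,0),axis=1))
c=plane(t,T1([(480,494),(680,485),(694,690),(497,704)]),.006);print('mat',c.mean(0),np.linalg.norm(c-np.roll(c,-1,0),axis=1))
c=plane(t,T1([(524,353)]),.085);print('cup rim',c, 'side',plane(s,S1([(423,102)]),.085)); 
print('cup foot',plane(t,T1([(494,360)]),.004), )
print('lid top corners',*tri(t,np.array(T1([(53,146)])[0]),s,np.array(S1([(147,270)])[0])),*tri(t,np.array(T1([(345,99)])[0]),s,np.array(S1([(183,80)])[0])))
print('handle', plane(t,T1([(597,437)]),.081), plane(s,S1([(508,72),(503,78)]),.081), plane(t,T1([(543,403)]),.02))
E
```

```text
carrot [0.5885 0.2672 0.0159] [array([-0.0287, -0.2491]), array([0.2985, 0.0632])] [0.5864 0.265  0.026 ]
carrot [0.5567 0.423  0.0152] [array([-0.0172, -0.1582]), array([0.2152, 0.0452])] [0.5552 0.419  0.026 ]
carrot [0.467  0.2673 0.0148] [array([-0.0117, -0.2432]), array([0.2953, 0.0584])] [0.4662 0.2648 0.026 ]
carrot [0.448  0.4023 0.0138] [array([-0.0071, -0.225 ]), array([0.3043, 0.066 ])] [0.4473 0.398  0.026 ]
caddy [[0.4647 0.1945 0.085 ]
 [0.4708 0.0477 0.085 ]
 [0.3419 0.043  0.085 ]
 [0.3372 0.1895 0.085 ]] [0.4036 0.1187 0.085 ] [0.1469 0.129  0.1467 0.1276]
caddysmall [0.2881 0.2987 0.085 ] [0.1214 0.0961 0.1107 0.0947]
bento [[ 0.6232  0.0312  0.06  ]
 [ 0.6566 -0.1524  0.06  ]
 [ 0.5297 -0.1712  0.06  ]
 [ 0.4987  0.0108  0.06  ]] [ 0.577  -0.0704  0.06  ] [0.1867 0.1283 0.1847 0.1261]
bento s [[ 0.6553 -0.1454  0.06  ]
 [ 0.5313 -0.1657  0.06  ]
 [ 0.4999  0.0199  0.06  ]
 [ 0.6227  0.0378  0.06  ]] [ 0.5773 -0.0634  0.06  ] [0.1256 0.1882 0.1242 0.1861]
mat [ 0.3746 -0.349   0.006 ] [0.1503 0.1484 0.147  0.1501]
cup rim [[ 0.5414 -0.2802  0.085 ]] side [[ 0.5414 -0.2773  0.085 ]]
cup foot [[ 0.5443 -0.2857  0.004 ]]
lid top corners [0.661  0.0371 0.1762] [array([0.0449, 0.3498]), array([-0.3418, -0.0887])] [ 0.6905 -0.1429  0.1785] [array([-0.0043, -0.0389]), array([0.0339, 0.0093])]
handle [[ 0.4843 -0.3299  0.081 ]] [[ 0.4835 -0.3359  0.081 ]
 [ 0.4862 -0.3273  0.081 ]] [[ 0.5115 -0.3152  0.02  ]]
```

```bash
python3 - <<'E'
from h import *
np.set_printoptions(precision=4,suppress=True)
s=grab('side')
print(plane(s,[(230.7,278.5),(223.5,348.7),(281.3,290.7),(276.7,352.3)],.026))
E
```

```text
[[0.5872 0.272  0.026 ]
 [0.5554 0.4261 0.026 ]
 [0.4671 0.2726 0.026 ]
 [0.4482 0.406  0.026 ]]
```

Emit:
{"op": "play_rows", "data": {
  "slide": [
    [0,0,0],
    [0,0,0],
    [4,0,-3],
    [4,0,-3],
    [4,0,-3],
    [4,0,-3],
    [4,0,-3],
    [4,0,-3],
    [4,0,-3],
    [3,0,0]
  ],
  "yaw": [-6.4,-6.4,0,0,0,0,0,0,0,0],
  "grip": [-0.2,-0.2,-0.2,-0.2,-0.2,-0.2,-0.2,-0.2,-0.2,-0.2]
}}

```text
time: 1.35
tool_pos: [0.4505, 0.3966, 0.2426]
tool_rot: [-0.707, 0.707, -0.001, 0.001]
contact_force: [0.0, 1.3, 0.8]
gripper_width: 0.598
```

Emit:
{"op": "play_rows", "data": {
  "slide": [
    [0,4.5,0.5],
    [0,4.5,0],
    [0,4.5,0],
    [0,4,0],
    [0,0,0]
  ],
  "yaw": [0,0,0,0,0],
  "grip": [-0.2,-0.2,-0.2,-0.2,-0.2]
}}

```text
time: 1.85
tool_pos: [0.4438, 0.4015, 0.06]
tool_rot: [-0.704, 0.71, -0.004, -0.004]
contact_force: [-1.3, -1.2, -0.3]
gripper_width: 0.598
```

```bash
python3 - <<'E'
from h import *
t=grab('top');s=grab('side')
a=cv2.resize(t['image'][160:300,60:200,::-1],None,fx=2.8,fy=2.8);b=cv2.resize(s['image'][240:380,200:340,::-1],None,fx=2.8,fy=2.8)
cv2.imwrite('pics/g1.png',np.hstack([a,b]));print(readout.state()['tool_pos'])
E
```

```text
[0.44806877 0.40464716 0.06737775]
```

View pics/g1.png

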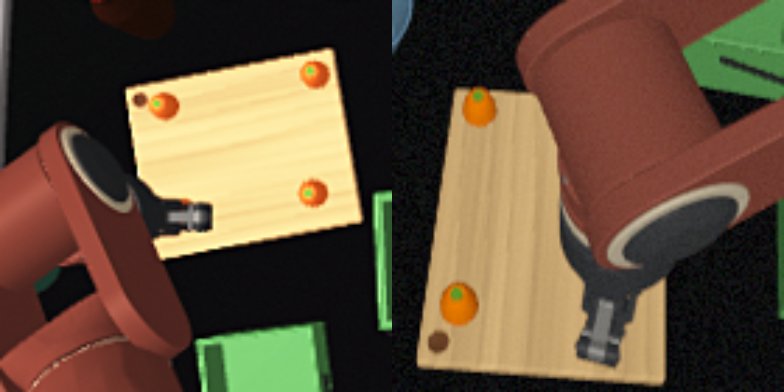

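The gripper is over the near-left carrot (mostly hidden behind the fingers). Descending.

Emit:
{"op": "play_rows", "data": {
  "slide": [
    [0,2,-0.2],
    [0,1.2,0],
    [0,0.7,0],
    [0,0,0],
    [0,0,0]
  ],
  "yaw": [0,0,0,0,0],
  "grip": [-0.2,-0.2,-0.2,-0.2,-0.2]
}}

```text
time: 2.45
tool_pos: [0.4487, 0.4032, 0.0293]
tool_rot: [0.707, -0.707, -0.001, -0.0]
contact_force: [0.2, 0.4, 0.2]
gripper_width: 0.597
```

Emit:
{"op": "play_rows", "data": {
  "slide": [
    [0,0,0],
    [0,0,0],
    [0,0,0],
    [0,0,0],
    [0,0,0],
    [0,0,0],
    [0,0,0]
  ],
  "yaw": [0,0,0,0,0,0,0],
  "grip": [1,1,1,1,1,1,1]
}}

```text
time: 3.15
tool_pos: [0.449, 0.4033, 0.0296]
tool_rot: [0.708, -0.707, -0.001, -0.0]
contact_force: [-0.7, -0.3, 5.7]
gripper_width: 0.288
```

Emit:
{"op": "play_rows", "data": {
  "slide": [
    [0,-3,0],
    [0,-4,0],
    [0,-4,-1],
    [0,-1,-4.5],
    [-1,0,-4.5],
    [-1,0,-4.5],
    [-1,0,-4.5],
    [-1,0,-4.5],
    [-0.5,0,-4.5],
    [0,0,-0.5],
    [0,0,0]
  ],
  "yaw": [0,0,0,0,0,0,0,0,0,0,0],
  "grip": [1,1,1,1,1,1,1,1,1,1,1]
}}

```text
time: 4.25
tool_pos: [0.4033, 0.1168, 0.1481]
tool_rot: [0.707, -0.707, 0.001, -0.001]
contact_force: [0.4, 0.3, -0.4]
gripper_width: 0.288
```

```bash
cat > v.py <<'E'
from h import *
import sys
t=grab('top');s=grab('side')
cv2.imwrite(sys.argv[1],np.hstack([t['image'],s['image']])[:,:,::-1][:, :1024]) if 0 else cv2.imwrite(sys.argv[1],cv2.resize(np.hstack([t['image'],s['image']])[:,:,::-1],(800,300),interpolation=cv2.INTER_AREA))
S=readout.state();print(S['time'],S['tool_pos'],S['gripper_width'],S['contact_force'])
for n,f in(('t',t),('s',s)):
  print(n,[(int(b[0]),b[1].tolist()) for b in blobs(f,(5,170,120),(17,255,255),10)])
E
python3 v.py pics/v1.png
```

```text
4.35 [0.40345855 0.11821172 0.14825493] 0.286825487156824 [-0.63172709 -0.12922105 -0.26639895]
t [(40, [139.5, 149.3]), (68, [172.3, 186.1]), (66, [118.6, 197.5]), (63, [171.9, 228.7])]
s [(114, [230.6, 278.5]), (116, [281.3, 290.9]), (106, [169.8, 305.5]), (145, [223.5, 348.7])]
```

View pics/v1.png

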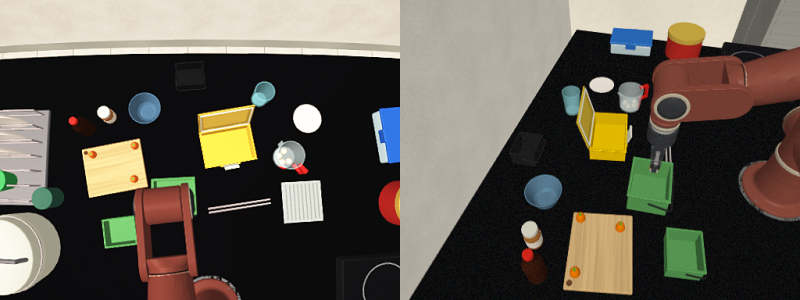

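Emit:
{"op": "play_rows", "data": {
  "slide": [
    [0,3.5,0],
    [0,3.5,0],
    [0,0,0],
    [0,0,0],
    [0,0,0],
    [0,0,0],
    [0,-4,0],
    [0,-4,0]
  ],
  "yaw": [0,0,0,0,0,0,0,0],
  "grip": [1,1,1,-0.2,-0.2,-0.2,-0.2,-0.2]
}}

```text
time: 5.15
tool_pos: [0.4029, 0.1177, 0.1595]
tool_rot: [-0.707, 0.707, -0.0, -0.001]
contact_force: [1.6, -0.5, -0.1]
gripper_width: 0.603
```

Emit:
{"op": "play_rows", "data": {
  "slide": [
    [1,0,4.5],
    [1.5,0,4.5],
    [1.5,0,3],
    [1,0,2],
    [1,0,1],
    [0.4,3.5,0.2],
    [0,4.5,0],
    [0,3.5,0],
    [0,1.3,0],
    [0,0,0]
  ],
  "yaw": [0,0,0,0,0,0,0,0,0,0],
  "grip": [-0.2,-0.2,-0.2,-0.2,-0.2,-0.2,-0.2,-0.2,-0.2,-0.2]
}}

```text
time: 6.15
tool_pos: [0.4664, 0.2694, 0.0293]
tool_rot: [-0.707, 0.707, -0.001, -0.001]
contact_force: [0.2, -0.2, 0.6]
gripper_width: 0.602
```

Emit:
{"op": "play_rows", "data": {
  "slide": [
    [0,0,0],
    [0,0,0],
    [0,0,0],
    [0,0,0],
    [0,0,0],
    [0,-4,0],
    [0,-4,0],
    [0,-4,0],
    [-2,0,-4],
    [-2,0,-4],
    [-2,0,-4],
    [-0.3,0,-3.1]
  ],
  "yaw": [0,0,0,0,0,0,0,0,0,0,0,0],
  "grip": [1,1,1,1,1,1,1,1,1,1,1,1]
}}

```text
time: 7.35
tool_pos: [0.403, 0.1174, 0.151]
tool_rot: [-0.707, 0.707, 0.001, 0.0]
contact_force: [-0.2, 0.6, -0.7]
gripper_width: 0.268
```

```bash
python3 v.py pics/v2.png
```

```text
7.45 [0.40429313 0.1163277  0.15136095] 0.26892211851776854 [-0.11479897 -0.48343626 -0.44454842]
t [(40, [139.5, 149.3]), (69, [172.3, 186.2]), (66, [118.6, 197.5])]
s [(96, [318.1, 244.2]), (117, [230.6, 278.5]), (107, [169.9, 305.4]), (140, [223.4, 348.8])]
```

Carrot 3 lifted; the first carrot is visible in the caddy (side 318,244). Drop and go for carrot 1 at (0.587,0.2685).

Emit:
{"op": "play_rows", "data": {
  "slide": [
    [0,3.5,0],
    [0,3.5,0],
    [0,0,0],
    [0,0,0],
    [0,0,0],
    [0,0,0],
    [0,-4,0],
    [0,-4,0]
  ],
  "yaw": [0,0,0,0,0,0,0,0],
  "grip": [1,1,1,-0.2,-0.2,-0.2,-0.2,-0.2]
}}

```text
time: 8.25
tool_pos: [0.4039, 0.1188, 0.1615]
tool_rot: [-0.707, 0.707, -0.0, -0.001]
contact_force: [1.4, 0.6, 0.6]
gripper_width: 0.602
```

Emit:
{"op": "play_rows", "data": {
  "slide": [
    [4,0,3],
    [4,0,3],
    [4,0,3],
    [4,0,3],
    [2.4,0,3.1],
    [0,3.5,0],
    [0,4.5,0],
    [0,3.5,0],
    [0,1.6,0],
    [0,0,0]
  ],
  "yaw": [0,0,0,0,0,0,0,0,0,0],
  "grip": [-0.2,-0.2,-0.2,-0.2,-0.2,-0.2,-0.2,-0.2,-0.2,-0.2]
}}

```text
time: 9.25
tool_pos: [0.5869, 0.2694, 0.0273]
tool_rot: [-0.707, 0.708, -0.001, -0.002]
contact_force: [-1.0, -0.3, 0.4]
gripper_width: 0.6
```

Emit:
{"op": "play_rows", "data": {
  "slide": [
    [0,0,0],
    [0,0,0],
    [0,0,0],
    [0,0,0],
    [0,0,0],
    [0,-4,0],
    [0,-4,0],
    [0,-4,0],
    [0,0,0]
  ],
  "yaw": [0,0,0,0,0,0,0,0,0],
  "grip": [1,1,1,1,1,1,1,1,1]
}}

```text
time: 10.15
tool_pos: [0.5928, 0.2713, 0.159]
tool_rot: [0.709, -0.705, -0.005, -0.005]
contact_force: [0.3, -1.2, 0.3]
gripper_width: 0.275
```

Emit:
{"op": "play_rows", "data": {
  "slide": [
    [-4,0,-3],
    [-4,0,-3],
    [-4,0,-3],
    [-4,0,-3],
    [-2.4,0,-3],
    [0,3.5,0],
    [0,3.5,0],
    [0,0,0],
    [0,0,0],
    [0,0,0],
    [0,-4,0],
    [0,-4,0]
  ],
  "yaw": [0,0,0,0,0,0,0,0,0,0,0,0],
  "grip": [1,1,1,1,1,1,1,1,-0.2,-0.2,-0.2,-0.2]
}}

```text
time: 11.35
tool_pos: [0.4044, 0.1199, 0.1611]
tool_rot: [-0.707, 0.707, 0.0, -0.0]
contact_force: [1.3, 0.0, -0.3]
gripper_width: 0.602
```

```bash
python3 v.py pics/v3.png
```

```text
11.45 [0.40944764 0.12048723 0.16818623] 0.6021231467999385 [ 1.01451759 -0.29454119 -0.08339962]
t [(41, [139.3, 149.3]), (66, [118.6, 197.5])]
s [(156, [321.1, 246.2]), (107, [169.9, 305.4]), (142, [223.5, 348.8])]
```

View pics/v3.png

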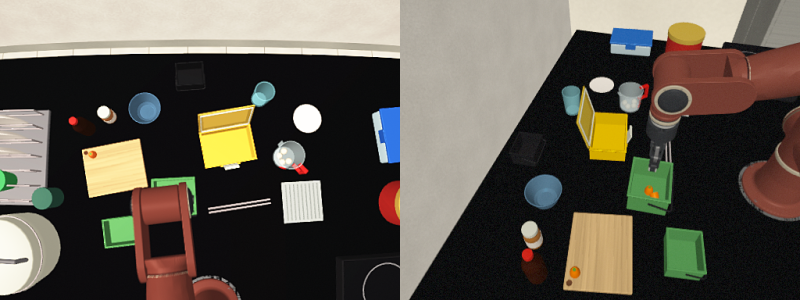

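Three are in the caddy; the last is at (0.5555, 0.4225).

Emit:
{"op": "play_rows", "data": {
  "slide": [
    [2,0,4.5],
    [2,0,4.5],
    [2,0,4.5],
    [2,0,4.5],
    [2,0,4.5],
    [2.5,0,4],
    [2.6,0,3.8],
    [0,3.5,0],
    [0,4.5,0],
    [0,3.5,0],
    [0,1.6,0],
    [0,0,0]
  ],
  "yaw": [0,0,0,0,0,0,0,0,0,0,0,0],
  "grip": [-0.2,-0.2,-0.2,-0.2,-0.2,-0.2,-0.2,-0.2,-0.2,-0.2,-0.2,-0.2]
}}

```text
time: 12.65
tool_pos: [0.5538, 0.4221, 0.0257]
tool_rot: [-0.706, 0.708, -0.001, -0.002]
contact_force: [-0.4, -0.1, -0.0]
gripper_width: 0.601
```

Emit:
{"op": "play_rows", "data": {
  "slide": [
    [0,0,0],
    [0,0,0],
    [0,0,0],
    [0,0,0],
    [0,0,0],
    [0,-4,0],
    [0,-4,0],
    [0,-4,0],
    [0,0,0]
  ],
  "yaw": [0,0,0,0,0,0,0,0,0],
  "grip": [1,1,1,1,1,1,1,1,1]
}}

```text
time: 13.55
tool_pos: [0.5592, 0.4252, 0.1583]
tool_rot: [0.71, -0.704, -0.005, -0.004]
contact_force: [0.9, 0.8, 0.7]
gripper_width: 0.278
```

```bash
python3 v.py pics/v4.png
```

```text
13.65 [0.5562525  0.42336765 0.15117412] 0.27581425218022554 [ 0.03152648  0.17351552 -1.48088372]
t [(40, [139.5, 149.3]), (16, [99.1, 195.9]), (55, [225.2, 250.7]), (11, [505.3, 255.0]), (87, [217.1, 258.7]), (97, [206.3, 265.8])]
s [(32, [328.1, 250.4]), (106, [169.8, 305.5]), (57, [222.5, 327.7])]
```

Emit:
{"op": "play_rows", "data": {
  "slide": [
    [-2,0,-4.5],
    [-2,0,-4.5],
    [-2,0,-4.5],
    [-2,0,-4.5],
    [-2,0,-4.5],
    [-2.5,0,-4],
    [-2.8,0,-3.8],
    [0,3.5,0],
    [0,3.5,0],
    [0,0,0]
  ],
  "yaw": [0,0,0,0,0,0,0,0,0,0],
  "grip": [1,1,1,1,1,1,1,1,1,1]
}}

```text
time: 14.65
tool_pos: [0.3969, 0.1187, 0.0723]
tool_rot: [-0.707, 0.708, -0.004, -0.004]
contact_force: [-1.8, 0.1, -1.9]
gripper_width: 0.28
```

Emit:
{"op": "play_rows", "data": {
  "slide": [
    [0,0,0],
    [0,0,0],
    [0,0,0],
    [0,-4,0],
    [0,-4,0],
    [1,-1,-4],
    [1,0,-4],
    [1,0,-4],
    [1,0,-4],
    [1,0,-4],
    [0,0,0]
  ],
  "yaw": [0,0,0,0,0,0,0,0,0,0,0],
  "grip": [-0.2,-0.2,-0.2,-0.2,-0.2,-0.2,-0.2,-0.2,-0.2,-0.2,-0.2]
}}

```text
time: 15.75
tool_pos: [0.4541, -0.0842, 0.1702]
tool_rot: [-0.706, 0.708, -0.001, 0.002]
contact_force: [-0.5, 1.1, -0.4]
gripper_width: 0.604
```

```bash
python3 v.py pics/v5.png
```

```text
15.85 [ 0.45310764 -0.08094482  0.16931271] 0.6059613806506239 [-0.10041162  0.48662573  0.80667431]
t [(39, [139.5, 149.2]), (160, [220.5, 255.2]), (11, [505.3, 255.0]), (97, [206.3, 265.8])]
s [(166, [319.3, 242.6]), (18, [329.2, 249.4]), (120, [170.7, 304.6])]
```

View pics/v5.png

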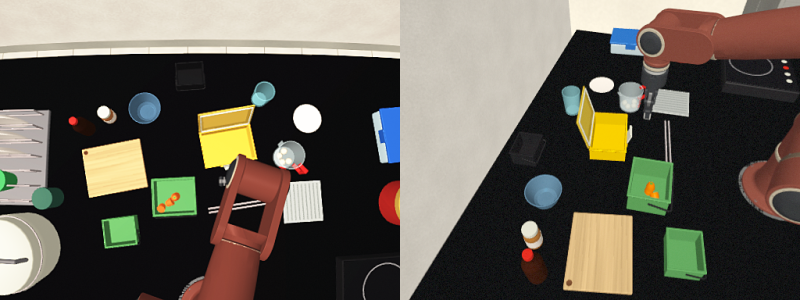

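```bash
python3 - <<'E'
from h import *
np.set_printoptions(precision=4,suppress=True)
t=grab('top');s=grab('side')
crop(t,(345,170,405,230),9,'pics/c1.png');crop(s,(275,95,335,150),9,'pics/c2.png')
crop(t,(190,220,260,285),6,'pics/c3.png')
E
```

View pics/c1.png

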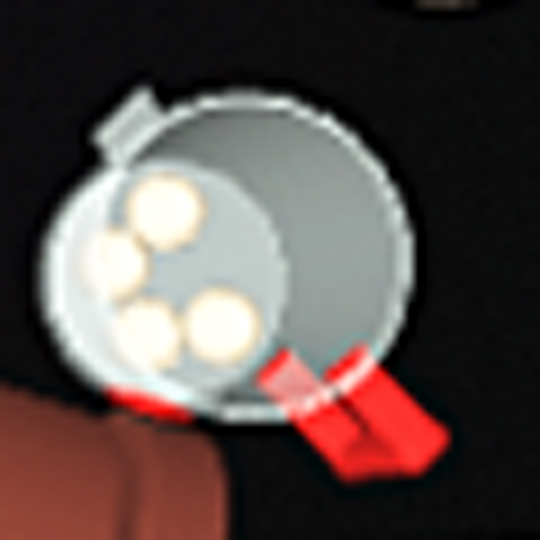

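View pics/c2.png

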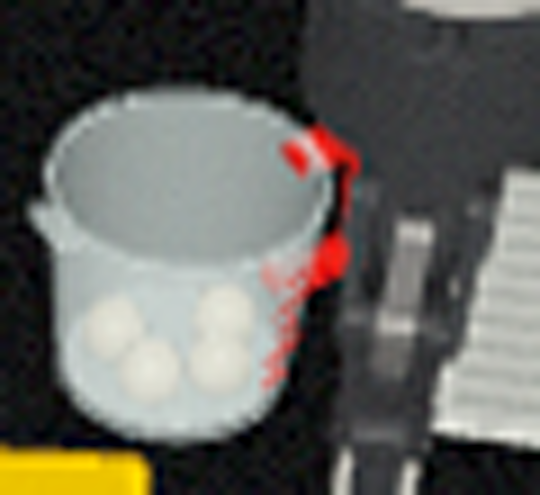

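View pics/c3.png

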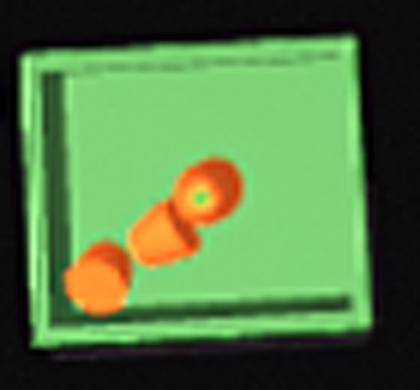

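```bash
python3 - <<'E'
from h import *
np.set_printoptions(precision=4,suppress=True)
t=grab('top');s=grab('side')
crop(s,(285,195,355,280),6,'pics/c4.png')
c=plane(t,[(345+250/9,170+253/9)],.085)[0]; cs=plane(s,[(275+188/9,95+176/9)],.085)[0]
f=plane(t,[(345+165/9,170+278/9)],.0)[0]
o=plane(t,[(345+431/9,170+454/9)],.081)[0]
sp=plane(t,[(345+128/9,170+115/9)],.08)[0]
sp2=plane(s,[(275+38/9,95+212/9)],.08)[0]
b=plane(t,[(345+345/9,170+478/9)],.019)[0]
print(c,cs,f,o,b,sp,sp2)
v=o-c;print(np.linalg.norm(v[:2]),np.degrees(np.arctan2(v[1],v[0])))
v=o-sp;print(np.linalg.norm(v[:2]),np.degrees(np.arctan2(v[1],v[0])))
v=cs-sp2;print(np.linalg.norm(v[:2]),np.degrees(np.arctan2(v[1],v[0])))
E
```

```text
[ 0.5417 -0.2851  0.085 ] [ 0.5418 -0.2819  0.085 ] [ 0.5421 -0.2863  0.    ] [ 0.481  -0.3399  0.081 ] [ 0.4758 -0.3365  0.019 ] [ 0.5844 -0.2511  0.08  ] [ 0.589  -0.2564  0.08  ]
0.08182049159291513 -137.9679280281089
0.13632954252425108 -139.33757343461357
0.053645159088808604 -151.53018610901321
```

View pics/c4.png

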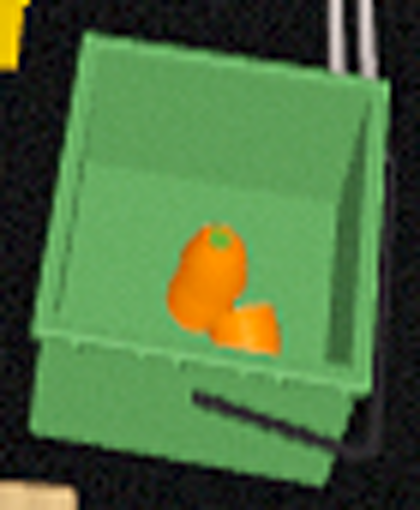

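All four carrots are in the caddy (one stands on another). Cup axis ≈ (0.542,−0.284), handle at −139°, bar at (0.483,−0.335). The tool can only yaw, so I'll hold the bar, then tip the cup about the jaws by levering its foot over the bento's end wall.

Emit:
{"op": "play_rows", "data": {
  "slide": [
    [0.6,-1,-4.5],
    [0.6,0,-4.5],
    [0.6,0,-4.5],
    [0.6,0,-4.5],
    [0.6,0,-4.5],
    [0,0,-2.9],
    [0,0,0],
    [0,0,0],
    [0,0,0],
    [0,0,0],
    [0,0,0],
    [0,0,0]
  ],
  "yaw": [0,0,0,0,0,0,8.5,8.5,8.5,8.5,8.5,8.5],
  "grip": [-0.2,-0.2,-0.2,-0.2,-0.2,-0.2,-0.2,-0.2,-0.2,-0.2,-0.2,-0.2]
}}

```text
time: 17.25
tool_pos: [0.4832, -0.3329, 0.1784]
tool_rot: [0.638, -0.638, 0.306, -0.305]
contact_force: [-0.6, -0.2, -0.5]
gripper_width: 0.599
```

Emit:
{"op": "play_rows", "data": {
  "slide": [
    [0,0,0],
    [0,0,0],
    [0,0,0],
    [0,0,0],
    [0,0,0],
    [0,0,0],
    [0,0,0],
    [0,0,0],
    [0,0,0],
    [0,0,0],
    [0,0,0],
    [0,0,0]
  ],
  "yaw": [8.5,8.5,8.5,8.5,8.5,8.5,8.5,8.5,8.5,8.5,3,0],
  "grip": [-0.2,-0.2,-0.2,-0.2,-0.2,-0.2,-0.2,-0.2,-0.2,-0.2,-0.2,-0.2]
}}

```text
time: 18.45
tool_pos: [0.4832, -0.3331, 0.1784]
tool_rot: [0.249, -0.249, 0.662, -0.662]
contact_force: [1.6, 0.2, -0.3]
gripper_width: 0.6
```

```bash
python3 - <<'E'
from h import *
from scipy.spatial.transform import Rotation as R
S=readout.state();q=S['tool_rot'];M=R.from_quat([q[1],q[2],q[3],q[0]]).as_matrix()
print(S['time'],S['tool_pos'],S['joint_pos'],M.round(3))
t=grab('top');s=grab('side')
crop(t,(330,150,430,250),6,'pics/d1.png');crop(s,(240,60,360,160),6,'pics/d2.png')
g=np.array([.483,-.335,.3]);d=M.T@(g-S['tool_pos']);print(d*100)
E
```

```text
18.45 [ 0.48315064 -0.3330875   0.17836408] [-7.30390781e-01  1.02287366e-02  1.76498229e+00  6.73321774e-05
  1.36641258e+00  1.22096241e-01] [[-0.753  0.     0.658]
 [-0.658  0.    -0.753]
 [-0.    -1.    -0.   ]]
[  0.13645407 -12.1636057    0.13361244]
```

View pics/d1.png

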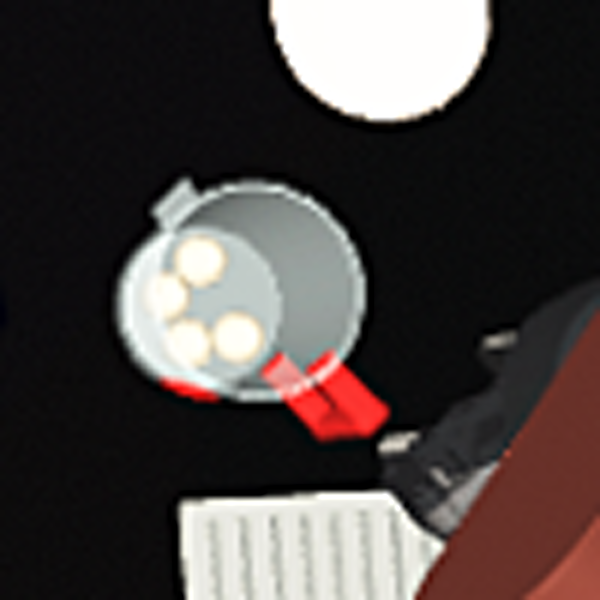

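View pics/d2.png

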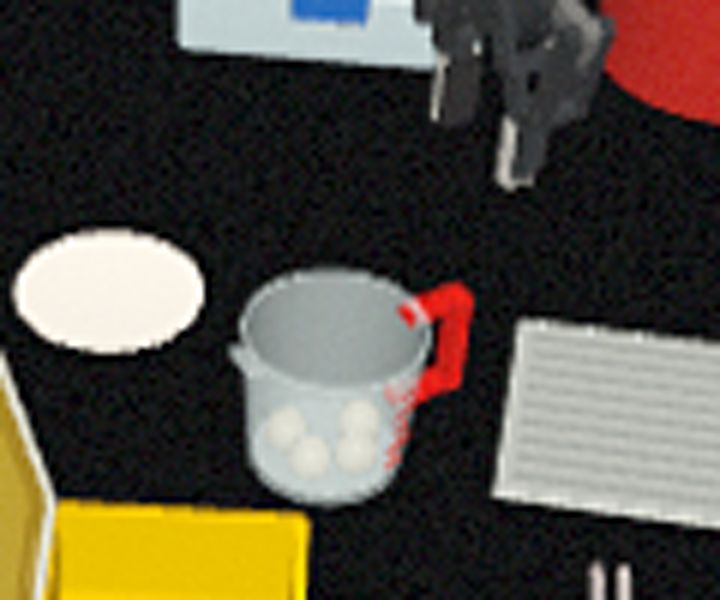

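```bash
python3 - <<'E'
from h import *
t=grab('top');s=grab('side')
print(plane(t,[(396.7,223.3),(412.8,207),(404.7,215.2)],.172))
print(plane(s,[(240+438/6,60+118/6),(240+512/6,60+187/6)],.168))
E
```

```text
[[ 0.47079197 -0.31207866  0.172     ]
 [ 0.51029648 -0.35544364  0.172     ]
 [ 0.49033858 -0.33348504  0.172     ]]
[[ 0.50900024 -0.35517297  0.168     ]
 [ 0.46466184 -0.30546822  0.168     ]]
```

Emit:
{"op": "play_rows", "data": {
  "slide": [
    [0.1,4,0.1],
    [0,4,0],
    [0,2.5,0],
    [0,1.5,0],
    [0,0.9,0],
    [0,0,0],
    [0,0,0]
  ],
  "yaw": [0,0,0,0,0,0,0],
  "grip": [-0.2,-0.2,-0.2,-0.2,-0.2,-0.2,-0.2]
}}

```text
time: 19.35
tool_pos: [0.4835, -0.3364, 0.0508]
tool_rot: [-0.248, 0.247, -0.661, 0.663]
contact_force: [-0.6, 0.4, 0.8]
gripper_width: 0.599
```

Emit:
{"op": "play_rows", "data": {
  "slide": [
    [0,0,0],
    [0,0,0],
    [0,0,0],
    [0,0,0],
    [0,0,0],
    [0,0,0],
    [0,0,0]
  ],
  "yaw": [0,0,0,0,0,0,0],
  "grip": [0.2,0.4,0.8,1,1,1,1]
}}

```text
time: 20.05
tool_pos: [0.4831, -0.3362, 0.0505]
tool_rot: [-0.248, 0.248, -0.662, 0.663]
contact_force: [-0.3, 0.6, 6.9]
gripper_width: 0.173
```

```bash
cat > w.py <<'E'
from h import *
import sys
t=grab('top');s=grab('side')
b1=tuple(map(int,sys.argv[2].split(',')));b2=tuple(map(int,sys.argv[3].split(',')))
A=t['image'][b1[1]:b1[3],b1[0]:b1[2],::-1];B=s['image'][b2[1]:b2[3],b2[0]:b2[2],::-1]
A=cv2.resize(A,(395,395*A.shape[0]//A.shape[1]),interpolation=cv2.INTER_CUBIC);B=cv2.resize(B,(395,395*B.shape[0]//B.shape[1]),interpolation=cv2.INTER_CUBIC)
H=max(len(A),len(B));O=np.zeros((H,800,3),np.uint8);O[:len(A),:395]=A;O[:len(B),405:]=B
cv2.imwrite(sys.argv[1],O)
S=readout.state();print(round(S['time'],2),S['tool_pos'].round(4),S['gripper_width'],S['contact_force'].round(1),S['ft_torque'].round(2))
E
python3 w.py pics/e1.png 330,150,430,250 240,60,360,160
```

```text
20.15 [ 0.4831 -0.3363  0.0505] 0.17614860404694835 [-0.6 -0.3  5.3] [0.12 0.09 0.06]
```

View pics/e1.png

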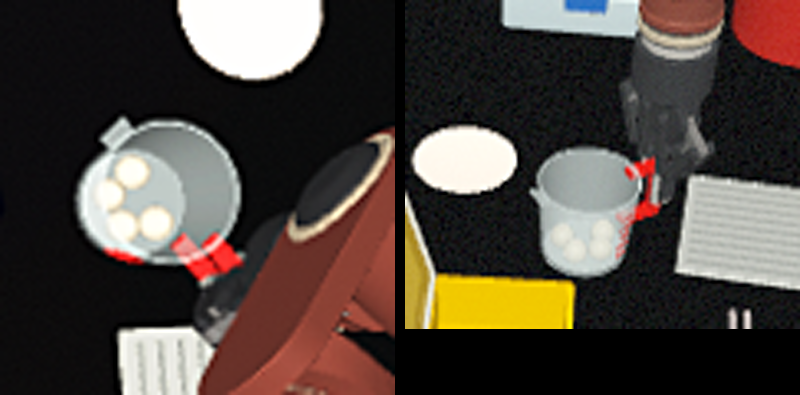

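Bar is held (opening ≈15 mm). Lifting and checking for sag.

Emit:
{"op": "play_rows", "data": {
  "slide": [
    [0,-1,0],
    [0,-2,0],
    [0,-3,0],
    [0,-3,0],
    [0,0,0],
    [0,0,0]
  ],
  "yaw": [0,0,0,0,0,0],
  "grip": [1,1,1,1,1,1]
}}

```text
time: 20.75
tool_pos: [0.4825, -0.3357, 0.1395]
tool_rot: [-0.248, 0.248, -0.662, 0.662]
contact_force: [-0.7, -0.0, -2.9]
gripper_width: 0.18
```

```bash
python3 w.py pics/e2.png 330,150,430,250 240,60,360,160
```

```text
20.85 [ 0.4815 -0.3347  0.1371] 0.17722791040663666 [-0.6 -0.4 -0.9] [-0.04  0.07  0.01]
```

View pics/e2.png

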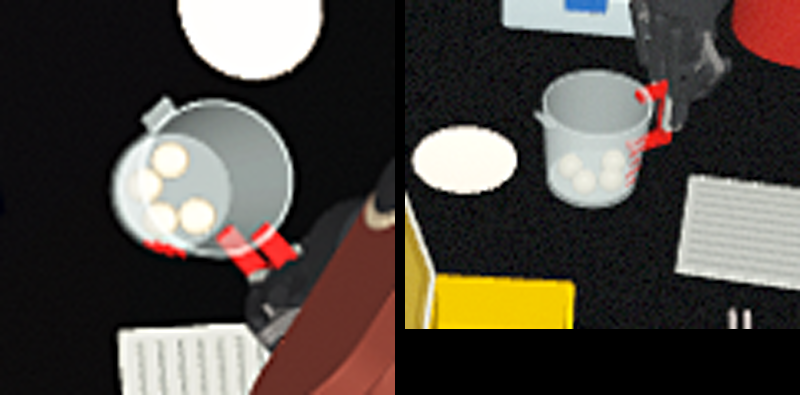

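Emit:
{"op": "play_rows", "data": {
  "slide": [
    [0,0,0],
    [0,0,0],
    [0,0,0],
    [0,0,0],
    [0,0,0],
    [0,0,0],
    [0,0,0],
    [0,0,0]
  ],
  "yaw": [-5,-8,-8,-8,-8,-8,-8,-5.8],
  "grip": [1,1,1,1,1,1,1,1]
}}

```text
time: 21.65
tool_pos: [0.4815, -0.3347, 0.1367]
tool_rot: [0.542, -0.542, 0.455, -0.453]
contact_force: [0.6, 0.5, -2.0]
gripper_width: 0.175
```

```bash
cat >> h.py <<'E'
BC=np.array([.577,-.067]);bx=np.array([.174,-.985]);by=np.array([.985,.174])
def tip():
    from scipy.spatial.transform import Rotation as Rr
    S=readout.state();q=S['tool_rot'];M=Rr.from_quat([q[1],q[2],q[3],q[0]]).as_matrix()
    d=S['tool_pos'][:2]-BC
    print('t',round(S['time'],2),'p',(d@bx*1000).round(1),'q',(d@by*1000).round(1),'z',(S['tool_pos'][2]*1000).round(1),'xang',np.degrees(np.arctan2(M[1,0],M[0,0])).round(1),'w',S['gripper_width'].round(3),'F',S['contact_force'].round(1),'T',S['ft_torque'].round(2),'tilt',M[2].round(3))
E
python3 -c "from h import *;tip()"
```

```text
Traceback (most recent call last):
  File "h.py", line 34, in tip
    print('t',round(S['time'],2),'p',(d@bx*1000).round(1),'q',(d@by*1000).round(1),'z',(S['tool_pos'][2]*1000).round(1),'xang',np.degrees(np.arctan2(M[1,0],M[0,0])).round(1),'w',S['gripper_width'].round(3),'F',S['contact_force'].round(1),'T',S['ft_torque'].round(2),'tilt',M[2].round(3))
                                                                                                                                                                                  ^^^^^^^^^^^^^^^^^^^^^^^^
AttributeError: 'float' object has no attribute 'round'
```

```bash
sed -i "s/S\['gripper_width'\].round(3)/round(float(S['gripper_width']),3)/" h.py; python3 -c "from h import *;tip()"
```

```text
t 21.65 p 247.1 q -140.6 z 136.7 xang -79.9 w 0.175 F [ 0.6  0.5 -2. ] T [-0.09 -0.01  0.03] tilt [-0.003 -1.    -0.003]
```

Emit:
{"op": "play_rows", "data": {
  "slide": [
    [-0.2,0,1],
    [-0.3,0,2],
    [-0.3,0,2],
    [-0.3,0,2],
    [-0.3,0,2],
    [-0.3,0,2],
    [-0.3,0,1.3],
    [-0.3,0,1],
    [-0.3,0,0],
    [0,0,0],
    [0,0,0]
  ],
  "yaw": [0,0,0,0,0,0,0,0,0,0,0],
  "grip": [1,1,1,1,1,1,1,1,1,1,1]
}}

```text
time: 22.75
tool_pos: [0.6085, -0.2875, 0.1392]
tool_rot: [-0.541, 0.541, -0.456, 0.455]
contact_force: [-0.2, 0.1, -1.0]
gripper_width: 0.177
```

```bash
python3 -c "from h import *;tip()";python3 w.py pics/e3.png 290,130,430,250 220,60,360,210
```

```text
t 22.75 p 222.6 q -7.3 z 139.2 xang -80.2 w 0.177 F [-0.2  0.1 -1. ] T [-0.09 -0.07 -0.  ] tilt [-0.    -1.    -0.001]
22.85 [ 0.6086 -0.2877  0.1394] 0.17439371751366523 [-0.  -0.7 -1. ] [-0.07  0.01  0.02]
```

View pics/e3.png

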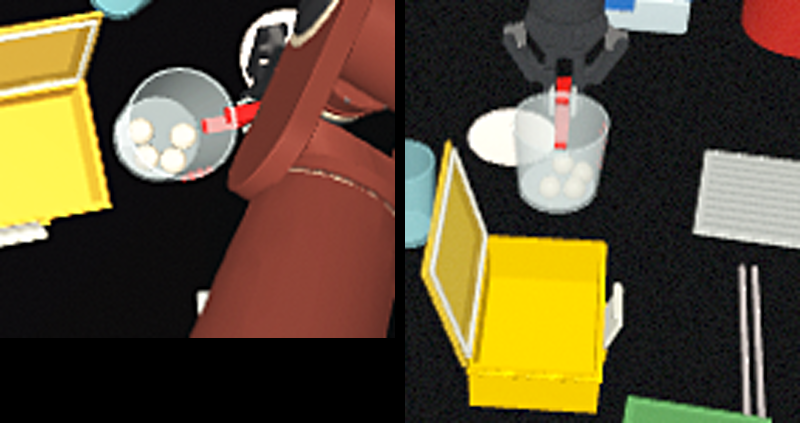

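Emit:
{"op": "play_rows", "data": {
  "slide": [
    [0,1,0],
    [0,1.5,0],
    [0,1.3,0],
    [0,0,0],
    [-0.3,0,0],
    [-0.3,0,0],
    [0,0,0]
  ],
  "yaw": [0,0,0,0,0,0,0],
  "grip": [1,1,1,1,1,1,1]
}}

```text
time: 23.55
tool_pos: [0.6086, -0.2812, 0.1021]
tool_rot: [0.541, -0.541, 0.455, -0.456]
contact_force: [0.0, -0.0, -2.0]
gripper_width: 0.176
```

```bash
python3 -c "from h import *;tip()"
```

```text
t 23.55 p 216.4 q -6.1 z 102.1 xang -80.1 w 0.176 F [ 0. -0. -2.] T [-0.15  0.02  0.08] tilt [ 0.001 -1.     0.001]
```

Emit:
{"op": "play_rows", "data": {
  "slide": [
    [-0.3,0,0],
    [-0.3,0,0],
    [0,0,0]
  ],
  "yaw": [0,0,0],
  "grip": [1,1,1]
}}

```text
time: 23.85
tool_pos: [0.608, -0.2772, 0.103]
tool_rot: [-0.54, 0.542, -0.453, 0.457]
contact_force: [1.1, -5.0, -0.5]
gripper_width: 0.176
```

```bash
python3 -c "from h import *;tip()"
```

```text
t 23.85 p 212.5 q -6.0 z 103.0 xang -80.1 w 0.176 F [ 1.1 -5.  -0.5] T [-1.03 -0.11  0.03] tilt [ 0.005 -1.     0.002]
```

Emit:
{"op": "play_rows", "data": {
  "slide": [
    [-0.2,0,0],
    [-0.2,0,0],
    [0,0,0]
  ],
  "yaw": [0,0,0],
  "grip": [1,1,1]
}}

```text
time: 24.15
tool_pos: [0.6081, -0.2761, 0.1046]
tool_rot: [-0.539, 0.543, -0.451, 0.459]
contact_force: [0.4, -10.5, 1.0]
gripper_width: 0.176
```

```bash
python3 -c "from h import *;tip()"
```

```text
t 24.15 p 211.4 q -5.7 z 104.6 xang -80.2 w 0.176 F [  0.4 -10.5   1. ] T [-2.14 -0.14  0.13] tilt [ 0.011 -1.     0.004]
```

Emit:
{"op": "play_rows", "data": {
  "slide": [
    [-0.2,0,0],
    [-0.2,0,0],
    [0,0,0]
  ],
  "yaw": [0,0,0],
  "grip": [1,1,1]
}}

```text
time: 24.45
tool_pos: [0.6085, -0.2746, 0.1067]
tool_rot: [-0.539, 0.543, -0.449, 0.461]
contact_force: [1.8, -16.1, 4.4]
gripper_width: 0.181
```

```bash
python3 -c "from h import *;tip()";python3 w.py pics/e4.png 290,130,430,250 220,60,360,210
```

```text
t 24.45 p 209.9 q -5.1 z 106.7 xang -80.2 w 0.181 F [  1.8 -16.1   4.4] T [-2.89 -0.14  0.15] tilt [ 0.017 -1.     0.006]
24.55 [ 0.6085 -0.2746  0.1067] 0.17551342506273715 [  0.6 -15.9   4.5] [-2.84 -0.16  0.15]
```

View pics/e4.png

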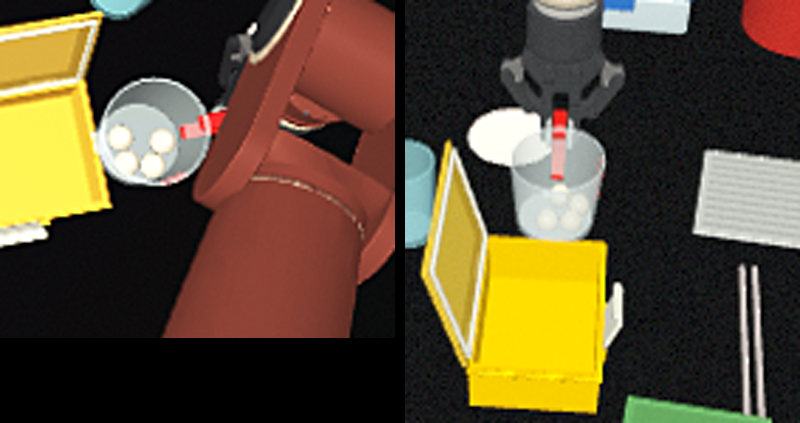

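Emit:
{"op": "play_rows", "data": {
  "slide": [
    [0,0.4,0],
    [0,0,0],
    [0,0,0]
  ],
  "yaw": [0,0,0],
  "grip": [1,0.8,0.8]
}}

```text
time: 24.85
tool_pos: [0.609, -0.275, 0.1035]
tool_rot: [-0.539, 0.543, -0.449, 0.462]
contact_force: [1.2, -17.2, 5.9]
gripper_width: 0.177
```

```bash
python3 -c "from h import *;tip()"
```

```text
t 24.85 p 210.5 q -4.6 z 103.5 xang -80.2 w 0.177 F [  1.2 -17.2   5.9] T [-2.76 -0.18  0.1 ] tilt [ 0.018 -1.     0.007]
```

Emit:
{"op": "play_rows", "data": {
  "slide": [
    [0,0,0],
    [0,0,0]
  ],
  "yaw": [0,0],
  "grip": [0.72,0.72]
}}

```text
time: 25.05
tool_pos: [0.609, -0.275, 0.1035]
tool_rot: [-0.539, 0.543, -0.449, 0.462]
contact_force: [1.3, -17.0, 5.0]
gripper_width: 0.173
```

```bash
python3 -c "from h import *;tip()"
```

```text
t 25.05 p 210.5 q -4.7 z 103.5 xang -80.2 w 0.173 F [  1.3 -17.    5. ] T [-2.74 -0.21  0.08] tilt [ 0.018 -1.     0.007]
```

Emit:
{"op": "play_rows", "data": {
  "slide": [
    [0,0,0],
    [0,0,0]
  ],
  "yaw": [0,0],
  "grip": [0.68,0.68]
}}

```text
time: 25.25
tool_pos: [0.609, -0.275, 0.1035]
tool_rot: [-0.539, 0.543, -0.449, 0.462]
contact_force: [1.7, -16.7, 6.6]
gripper_width: 0.177
```

Emit:
{"op": "play_rows", "data": {
  "slide": [
    [0,0,0],
    [0,0,0]
  ],
  "yaw": [0,0],
  "grip": [0.66,0.66]
}}

```text
time: 25.45
tool_pos: [0.609, -0.275, 0.1035]
tool_rot: [-0.539, 0.543, -0.449, 0.462]
contact_force: [1.9, -16.5, 5.5]
gripper_width: 0.182
```

Emit:
{"op": "play_rows", "data": {
  "slide": [
    [-0.2,0.1,0],
    [-0.2,0.1,0],
    [0,0,0]
  ],
  "yaw": [0,0,0],
  "grip": [0.66,0.66,0.66]
}}

```text
time: 25.75
tool_pos: [0.6097, -0.2745, 0.1043]
tool_rot: [-0.538, 0.544, -0.446, 0.465]
contact_force: [1.0, -24.6, 9.4]
gripper_width: 0.178
```

```bash
python3 -c "from h import *;tip()"
```

```text
t 25.75 p 210.0 q -3.9 z 104.3 xang -80.2 w 0.178 F [  1.  -24.6   9.4] T [-3.97 -0.02  0.26] tilt [ 0.026 -1.     0.01 ]
```

Emit:
{"op": "play_rows", "data": {
  "slide": [
    [0,0,0],
    [0,0,0]
  ],
  "yaw": [0,0],
  "grip": [0.65,0.65]
}}

```text
time: 25.95
tool_pos: [0.6096, -0.2745, 0.1042]
tool_rot: [-0.538, 0.544, -0.446, 0.465]
contact_force: [1.8, -24.5, 10.2]
gripper_width: 0.176
```

```bash
python3 -c "from h import *;tip()"
```

```text
t 25.95 p 210.1 q -4.0 z 104.2 xang -80.2 w 0.176 F [  1.8 -24.5  10.2] T [-3.92 -0.05  0.24] tilt [ 0.025 -1.     0.01 ]
```

Emit:
{"op": "play_rows", "data": {
  "slide": [
    [0,0,0],
    [0,0,0]
  ],
  "yaw": [0,0],
  "grip": [0.64,0.64]
}}

```text
time: 26.15
tool_pos: [0.6099, -0.2743, 0.1042]
tool_rot: [-0.538, 0.544, -0.446, 0.465]
contact_force: [1.4, -24.2, 9.5]
gripper_width: 0.179
```

```bash
python3 -c "from h import *;tip()"
```

```text
t 26.15 p 209.9 q -3.7 z 104.2 xang -80.2 w 0.179 F [  1.4 -24.2   9.5] T [-3.8  -0.26  0.15] tilt [ 0.025 -1.     0.011]
```

Emit:
{"op": "play_rows", "data": {
  "slide": [
    [0,0,0]
  ],
  "yaw": [0],
  "grip": [0.63]
}}

```text
time: 26.25
tool_pos: [0.6093, -0.2722, 0.1032]
tool_rot: [-0.539, 0.542, -0.448, 0.463]
contact_force: [1.7, -15.5, 7.0]
gripper_width: 0.185
```

```bash
python3 -c "from h import *;tip()"
```

```text
t 26.25 p 207.7 q -3.9 z 103.2 xang -80.3 w 0.185 F [  1.7 -15.5   7. ] T [-2.43 -0.26 -0.01] tilt [ 0.019 -1.     0.01 ]
```

Emit:
{"op": "play_rows", "data": {
  "slide": [
    [-0.2,0,0],
    [-0.2,0,0],
    [-0.1,0,0]
  ],
  "yaw": [0,0,0],
  "grip": [0.635,0.635,0.635]
}}

```text
time: 26.55
tool_pos: [0.6076, -0.2649, 0.1012]
tool_rot: [-0.54, 0.542, -0.45, 0.461]
contact_force: [1.8, -13.9, 5.8]
gripper_width: 0.186
```

```bash
python3 -c "from h import *;tip()";python3 w.py pics/e5.png 290,130,430,250 220,60,360,210
```

```text
t 26.55 p 200.3 q -4.3 z 101.2 xang -80.2 w 0.186 F [  1.8 -13.9   5.8] T [-2.09 -0.29  0.01] tilt [ 0.015 -1.     0.008]
26.65 [ 0.6075 -0.2647  0.101 ] 0.18374771385372005 [  1.9 -13.4   6.1] [-2.05 -0.29  0.03]
```

View pics/e5.png

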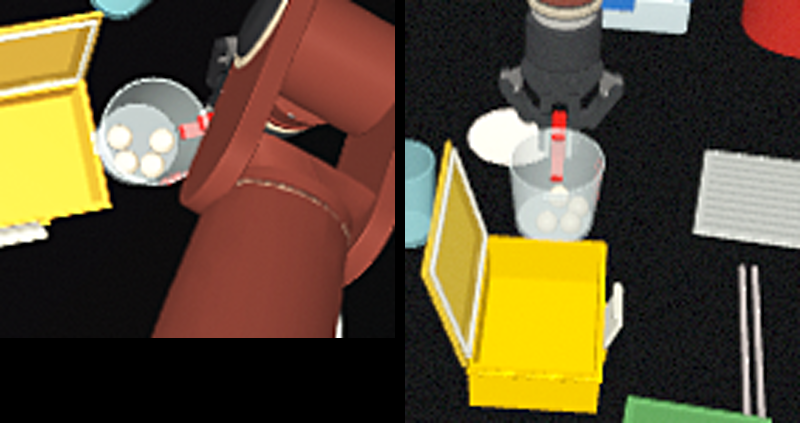

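The pads slid along the bar instead of turning (the wall's friction was opposing the tip). I'll set the cup down, re-centre the grip, and drag upwards along the wall, so that friction helps.

Emit:
{"op": "play_rows", "data": {
  "slide": [
    [0,0,0],
    [0,0,0],
    [0,-0.5,0],
    [1,-0.5,0],
    [1.5,0,0],
    [0,1.5,0],
    [0,2,0],
    [0,1.5,0],
    [0,0.7,0],
    [0,0.2,0],
    [0,0,0]
  ],
  "yaw": [0,0,0,0,0,0,0,0,0,0,0],
  "grip": [1,1,1,1,1,1,1,1,1,1,1]
}}

```text
time: 27.75
tool_pos: [0.6083, -0.2834, 0.0474]
tool_rot: [-0.541, 0.541, -0.456, 0.455]
contact_force: [-5.1, 0.3, 9.0]
gripper_width: 0.174
```

```bash
python3 -c "from h import *;tip()";python3 w.py pics/e6.png 310,140,410,240 260,70,340,160
```

```text
t 27.75 p 218.6 q -6.8 z 47.4 xang -80.1 w 0.174 F [-5.1  0.3  9. ] T [0.34 0.87 0.08] tilt [-0.001 -1.    -0.002]
27.85 [ 0.6083 -0.2834  0.0474] 0.17289885713837885 [-4.4  0.4  7.5] [0.36 0.86 0.1 ]
```

View pics/e6.png

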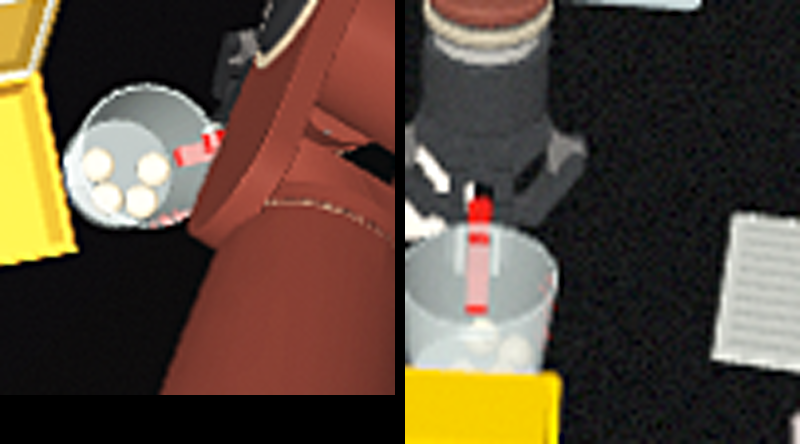

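Emit:
{"op": "play_rows", "data": {
  "slide": [
    [0,0,0],
    [0,0,0],
    [0,0,0]
  ],
  "yaw": [0,0,0],
  "grip": [0.4,0.3,0.3]
}}

```text
time: 28.15
tool_pos: [0.6083, -0.283, 0.0456]
tool_rot: [0.541, -0.541, 0.456, -0.455]
contact_force: [-0.3, 0.0, 0.6]
gripper_width: 0.348
```

```bash
python3 - <<'E'
from h import *
tip()
t=grab('top');s=grab('side')
crop(t,(315,150,375,205),9,'pics/f1.png')
crop(s,(260,70,330,150),8,'pics/f2.png')
for uv,f in(((310+145/3.95,140+157/3.95),t),((260+480/3.95*80/100 if 0 else 260+(480-405)*80/395,70+280*80/395),s)):
    X=plane(f,[uv],.085)[0][:2]-BC; print(X@bx,X@by)
E
```

```text
t 28.15 p 218.2 q -6.8 z 45.6 xang -80.2 w 0.348 F [-0.3  0.   0.6] T [-0.04 -0.02  0.01] tilt [-0.001 -1.    -0.001]
0.1488058604891291 -0.010934453749456742
0.14324456847067513 -0.010581985743118052
```

View pics/f1.png

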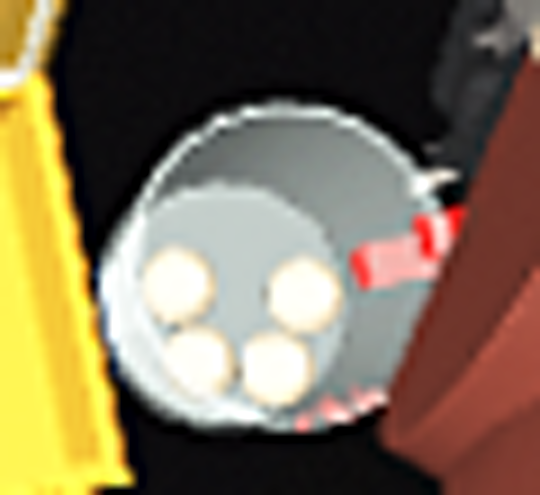

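View pics/f2.png

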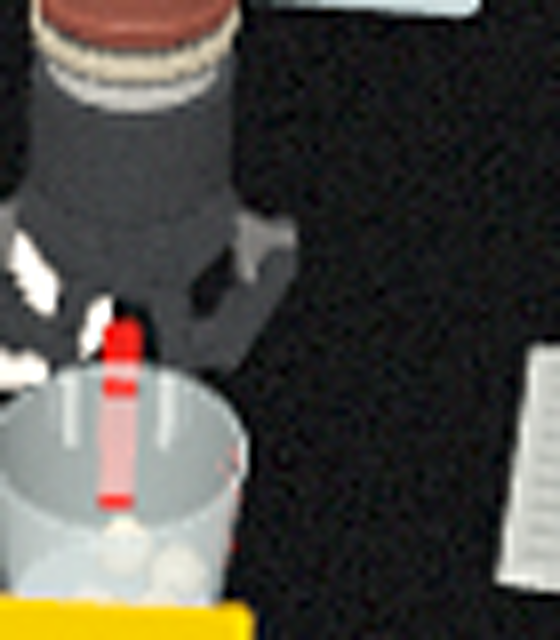

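Emit:
{"op": "play_rows", "data": {
  "slide": [
    [0.4,-0.3,0],
    [0.4,0,0],
    [0,0,0],
    [0,0,0],
    [0,0,0],
    [0,0,0],
    [0,0,0],
    [0,-1,0],
    [0,-2,0],
    [0,0,0]
  ],
  "yaw": [0,0,0,0,0,0,0,0,0,0],
  "grip": [0.3,0.3,0.3,0.6,1,1,1,1,1,1]
}}

```text
time: 29.25
tool_pos: [0.6117, -0.2922, 0.0827]
tool_rot: [0.541, -0.541, 0.453, -0.457]
contact_force: [0.3, -0.5, -0.5]
gripper_width: 0.177
```

```bash
python3 -c "from h import *;tip()"
```

```text
t 29.25 p 227.8 q -5.0 z 82.7 xang -80.2 w 0.177 F [ 0.3 -0.5 -0.5] T [-0.14 -0.09 -0.03] tilt [ 0.004 -1.     0.004]
```

Emit:
{"op": "play_rows", "data": {
  "slide": [
    [-0.5,0,0],
    [-0.5,0,0],
    [-0.4,0,0],
    [-0.2,0,0],
    [0,0,0]
  ],
  "yaw": [0,0,0,0,0],
  "grip": [1,1,1,1,1]
}}

```text
time: 29.75
tool_pos: [0.6071, -0.2772, 0.0793]
tool_rot: [-0.54, 0.542, -0.454, 0.456]
contact_force: [0.4, -6.9, -2.2]
gripper_width: 0.179
```

```bash
python3 -c "from h import *;tip()"
```

```text
t 29.75 p 212.3 q -6.9 z 79.3 xang -80.1 w 0.179 F [ 0.4 -6.9 -2.2] T [-1.39 -0.15  0.  ] tilt [ 0.005 -1.    -0.   ]
```

Emit:
{"op": "play_rows", "data": {
  "slide": [
    [-0.2,0,0],
    [-0.1,-0.3,0],
    [-0.1,-0.3,0],
    [0,0,0]
  ],
  "yaw": [0,0,0,0],
  "grip": [0.64,0.64,0.64,0.64]
}}

```text
time: 30.15
tool_pos: [0.6068, -0.2744, 0.0863]
tool_rot: [-0.54, 0.543, -0.453, 0.457]
contact_force: [-0.4, -9.0, 0.5]
gripper_width: 0.185
```

```bash
python3 -c "from h import *;tip()"
```

```text
t 30.15 p 209.4 q -6.8 z 86.3 xang -80.1 w 0.185 F [-0.4 -9.   0.5] T [-1.64  0.03  0.06] tilt [ 0.007 -1.     0.001]
```

Emit:
{"op": "play_rows", "data": {
  "slide": [
    [-0.1,-0.3,0],
    [-0.1,-0.3,0],
    [0,0,0]
  ],
  "yaw": [0,0,0],
  "grip": [0.64,0.64,0.64]
}}

```text
time: 30.45
tool_pos: [0.6063, -0.2719, 0.0921]
tool_rot: [-0.54, 0.542, -0.454, 0.457]
contact_force: [-0.1, -7.6, -0.6]
gripper_width: 0.181
```

```bash
python3 -c "from h import *;tip()";python3 w.py pics/e7.png 310,140,410,240 260,70,340,160
```

```text
t 30.45 p 206.9 q -6.8 z 92.1 xang -80.1 w 0.181 F [-0.1 -7.6 -0.6] T [-1.44  0.03  0.18] tilt [ 0.006 -1.     0.   ]
30.55 [ 0.6062 -0.272   0.092 ] 0.18067852499515893 [-0.7 -7.5  0.5] [-1.41  0.04  0.17]
```

View pics/e7.png

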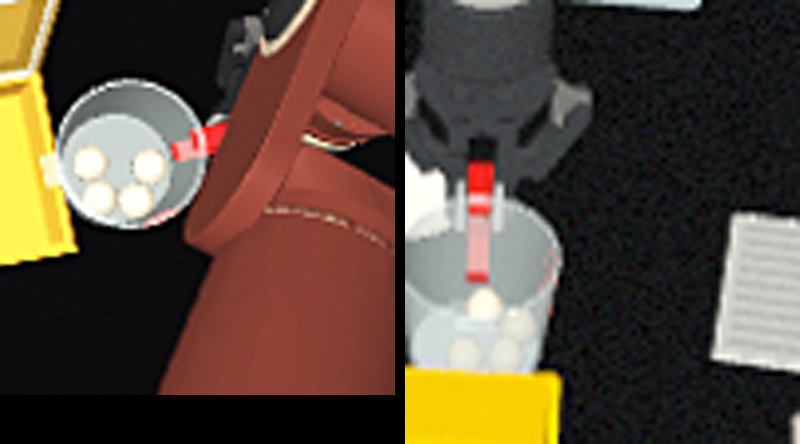

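Emit:
{"op": "play_rows", "data": {
  "slide": [
    [-0.15,-0.4,0],
    [-0.2,-0.4,0],
    [-0.2,-0.4,0],
    [-0.2,-0.4,0],
    [0,0,0]
  ],
  "yaw": [0,0,0,0,0],
  "grip": [0.64,0.64,0.64,0.64,0.64]
}}

```text
time: 31.05
tool_pos: [0.6051, -0.2636, 0.1081]
tool_rot: [-0.54, 0.542, -0.454, 0.456]
contact_force: [-0.1, -5.2, 0.6]
gripper_width: 0.178
```

```bash
python3 -c "from h import *;tip()";python3 w.py pics/e8.png 310,140,410,240 260,70,340,160
```

```text
t 31.05 p 198.5 q -6.6 z 108.1 xang -80.1 w 0.178 F [-0.1 -5.2  0.6] T [-1.06  0.01  0.07] tilt [ 0.004 -1.     0.   ]
31.15 [ 0.6051 -0.2636  0.1079] 0.18360889735322647 [-0.3 -5.9  1.4] [-1.08  0.07  0.08]
```

View pics/e8.png

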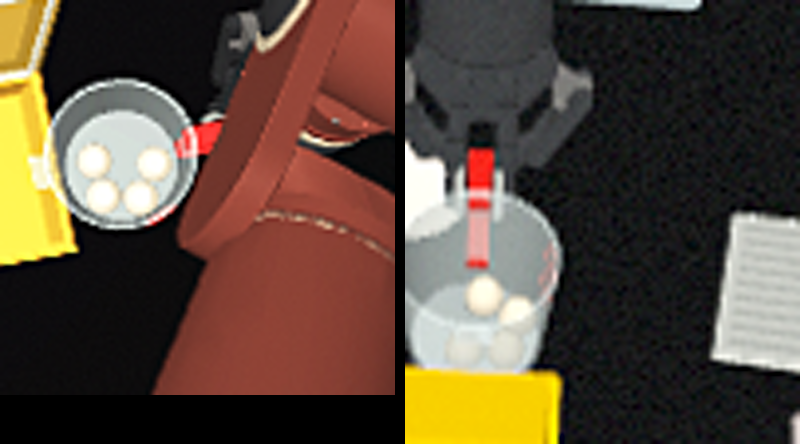

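The cup is now tilting about the jaws (rim moved left over the foot). Continue the arc.

Emit:
{"op": "play_rows", "data": {
  "slide": [
    [-0.2,-0.4,0],
    [-0.2,-0.4,0],
    [-0.2,-0.4,0],
    [-0.25,-0.4,0],
    [-0.25,-0.4,0],
    [-0.25,-0.4,0],
    [-0.25,-0.4,0],
    [0,0,0]
  ],
  "yaw": [0,0,0,0,0,0,0,0],
  "grip": [0.64,0.64,0.64,0.64,0.64,0.64,0.64,0.64]
}}

```text
time: 31.95
tool_pos: [0.6025, -0.2459, 0.1364]
tool_rot: [0.541, -0.541, 0.455, -0.455]
contact_force: [0.1, -2.4, 0.8]
gripper_width: 0.174
```

```bash
python3 -c "from h import *;tip()";python3 w.py pics/e9.png 280,130,400,230 240,70,340,160
```

```text
t 31.95 p 180.7 q -6.0 z 136.4 xang -80.1 w 0.174 F [ 0.1 -2.4  0.8] T [-0.46 -0.04  0.01] tilt [-0.    -1.     0.001]
32.05 [ 0.6024 -0.2461  0.1361] 0.18315598399633118 [ 0.4 -1.8  1.1] [-0.39 -0.1   0.03]
```

View pics/e9.png

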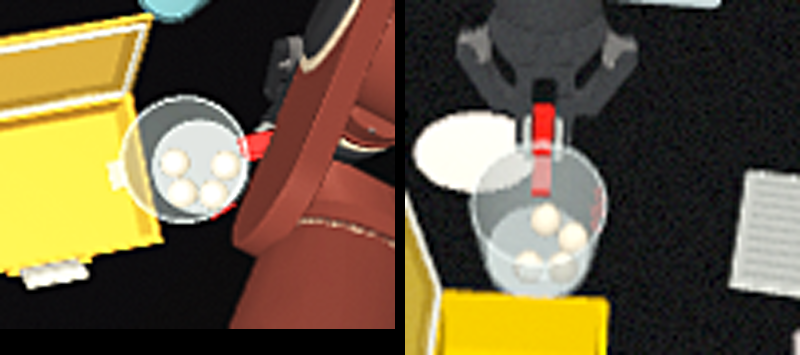

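Emit:
{"op": "play_rows", "data": {
  "slide": [
    [-0.5,-0.35,0],
    [-0.4,-0.35,0],
    [-0.45,-0.35,0],
    [-0.45,-0.35,0],
    [-0.45,-0.3,0],
    [-0.45,-0.3,0],
    [-0.5,-0.25,0],
    [-0.5,-0.25,0],
    [0,0,0]
  ],
  "yaw": [0,0,0,0,0,0,0,0,0],
  "grip": [0.64,0.64,0.64,0.64,0.64,0.64,0.64,0.64,0.64]
}}

```text
time: 32.95
tool_pos: [0.5958, -0.2091, 0.1607]
tool_rot: [0.541, -0.541, 0.455, -0.455]
contact_force: [1.3, -3.9, 2.4]
gripper_width: 0.184
```

```bash
python3 -c "from h import *;tip()";python3 w.py pics/e10.png 260,130,400,230 220,70,340,190
```

```text
t 32.95 p 143.3 q -6.2 z 160.7 xang -80.1 w 0.184 F [ 1.3 -3.9  2.4] T [-0.66 -0.05  0.  ] tilt [-0. -1.  0.]
33.05 [ 0.5958 -0.2096  0.1605] 0.18163228811743562 [ 0.1 -3.9  2.2] [-0.58 -0.05  0.03]
```

View pics/e10.png

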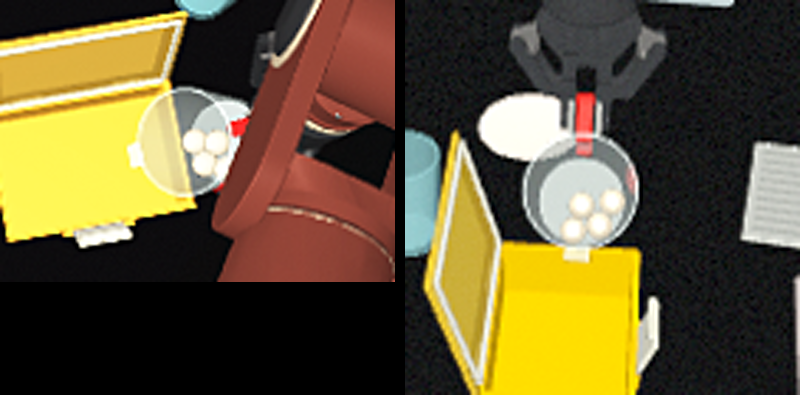

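Emit:
{"op": "play_rows", "data": {
  "slide": [
    [-0.5,-0.2,0],
    [-0.5,-0.2,0],
    [-0.5,-0.2,0],
    [-0.5,-0.2,0],
    [-0.55,-0.12,0],
    [-0.55,-0.12,0],
    [-0.55,-0.1,0],
    [-0.55,-0.1,0],
    [-0.55,0,0],
    [-0.55,0,0],
    [0,0,0]
  ],
  "yaw": [0,0,0,0,0,0,0,0,0,0,0],
  "grip": [0.64,0.64,0.64,0.64,0.64,0.64,0.64,0.64,0.64,0.64,0.64]
}}

```text
time: 34.15
tool_pos: [0.5869, -0.1574, 0.1733]
tool_rot: [-0.541, 0.541, -0.455, 0.455]
contact_force: [0.5, -3.7, 2.6]
gripper_width: 0.182
```

```bash
python3 -c "from h import *;tip()";python3 w.py pics/e11.png 260,130,400,230 220,70,340,190
```

```text
t 34.15 p 90.8 q -6.0 z 173.3 xang -80.1 w 0.182 F [ 0.5 -3.7  2.6] T [-0.82 -0.08 -0.03] tilt [ 0.001 -1.     0.001]
34.25 [ 0.5869 -0.1577  0.1732] 0.18263712973991172 [ 0.5 -2.6  3.4] [-0.66 -0.06  0.02]
```

View pics/e11.png

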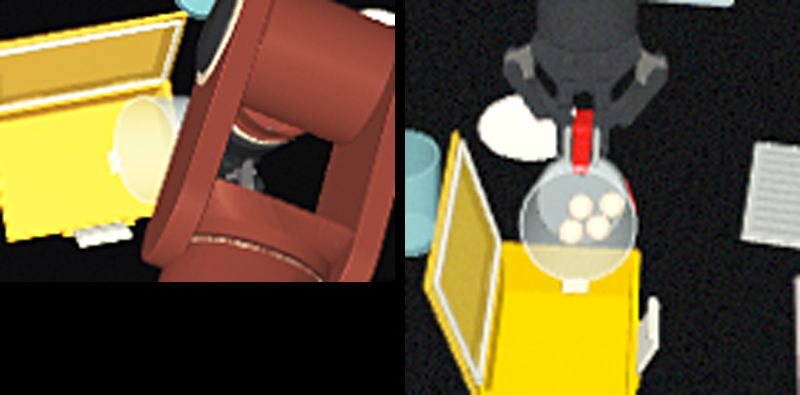

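Emit:
{"op": "play_rows", "data": {
  "slide": [
    [-0.55,0,0],
    [-0.55,0,0],
    [-0.55,0,0],
    [-0.55,0,0],
    [-0.55,0.05,0],
    [-0.55,0.1,0],
    [-0.55,0.15,0],
    [-0.55,0.15,0],
    [0,0,0]
  ],
  "yaw": [0,0,0,0,0,0,0,0,0],
  "grip": [0.64,0.64,0.64,0.64,0.64,0.64,0.64,0.64,0.64]
}}

```text
time: 35.15
tool_pos: [0.5788, -0.1132, 0.1677]
tool_rot: [0.541, -0.541, 0.456, -0.455]
contact_force: [-0.5, -1.9, 2.1]
gripper_width: 0.181
```

```bash
python3 -c "from h import *;tip()";python3 w.py pics/e12.png 260,130,400,230 220,70,340,190
```

```text
t 35.15 p 45.9 q -6.3 z 167.7 xang -80.1 w 0.181 F [-0.5 -1.9  2.1] T [-0.39 -0.06 -0.02] tilt [-0.001 -1.    -0.001]
35.25 [ 0.5789 -0.1138  0.1679] 0.18119034712959856 [-0.3 -0.8  2. ] [-0.16 -0.03 -0.01]
```

View pics/e12.png

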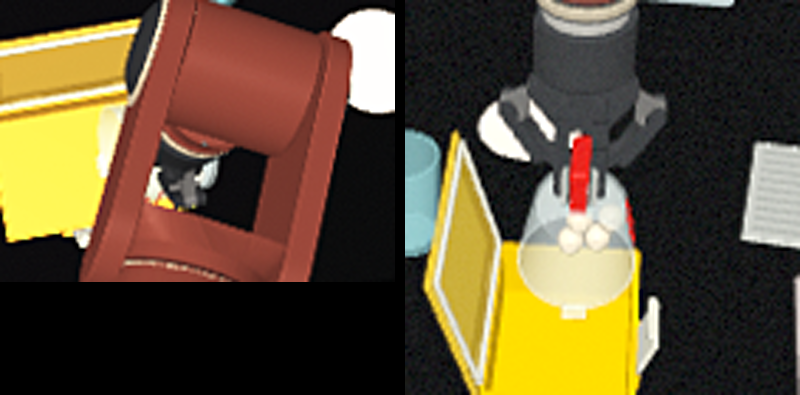

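Emit:
{"op": "play_rows", "data": {
  "slide": [
    [-0.55,0.2,0],
    [-0.5,0.2,0],
    [-0.5,0.2,0],
    [-0.5,0.2,0],
    [-0.5,0.25,0],
    [-0.5,0.3,0],
    [-0.5,0.3,0],
    [0,0,0]
  ],
  "yaw": [0,0,0,0,0,0,0,0],
  "grip": [0.64,0.64,0.64,0.64,0.64,0.64,0.64,0.64]
}}

```text
time: 36.05
tool_pos: [0.5728, -0.0784, 0.1513]
tool_rot: [0.541, -0.541, 0.456, -0.455]
contact_force: [-0.3, -0.4, 1.7]
gripper_width: 0.183
```

```bash
python3 -c "from h import *;tip()";python3 w.py pics/e13.png 240,130,400,230 220,70,340,190
```

```text
t 36.05 p 10.5 q -6.1 z 151.3 xang -80.1 w 0.183 F [-0.3 -0.4  1.7] T [-0.2  -0.05  0.01] tilt [-0.001 -1.    -0.001]
36.15 [ 0.573  -0.0789  0.1517] 0.1796521166589118 [-0.8  0.2  2.3] [-0.04  0.01  0.04]
```

View pics/e13.png

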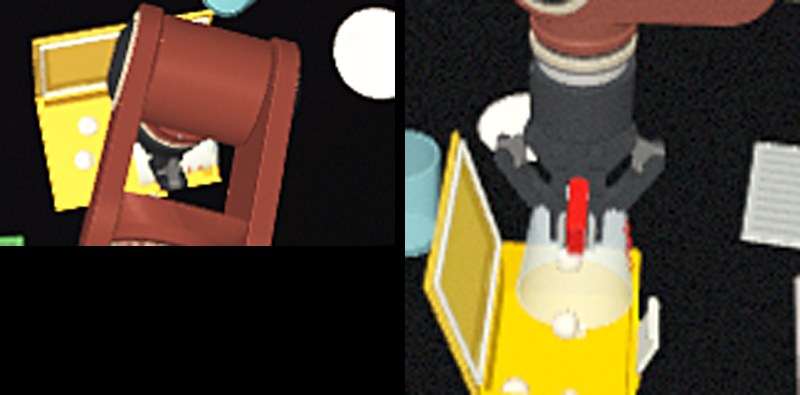

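Two balls are out, one at the lip (566,325), one still inside (568,262). Tip a little further and wait.

Emit:
{"op": "play_rows", "data": {
  "slide": [
    [-0.3,0.3,0],
    [-0.3,0.3,0],
    [-0.2,0.2,0],
    [0,0,0],
    [0,0,0],
    [0,0,0],
    [0,0,0],
    [0,0,0]
  ],
  "yaw": [0,0,0,0,0,0,0,0],
  "grip": [0.64,0.64,0.64,0.64,0.64,0.64,0.64,0.64]
}}

```text
time: 36.95
tool_pos: [0.5724, -0.071, 0.1448]
tool_rot: [0.542, -0.54, 0.455, -0.456]
contact_force: [-1.5, 2.9, 6.1]
gripper_width: 0.182
```

```bash
python3 -c "from h import *;tip()";python3 w.py pics/e14.png 240,130,400,230 220,80,340,220
```

```text
t 36.95 p 3.2 q -5.3 z 144.8 xang -80.2 w 0.182 F [-1.5  2.9  6.1] T [0.05 0.11 0.02] tilt [-0.001 -1.     0.002]
37.05 [ 0.5724 -0.071   0.1448] 0.17857296181964882 [-0.5  2.   6.3] [ 0.01  0.08 -0.08]
```

View pics/e14.png

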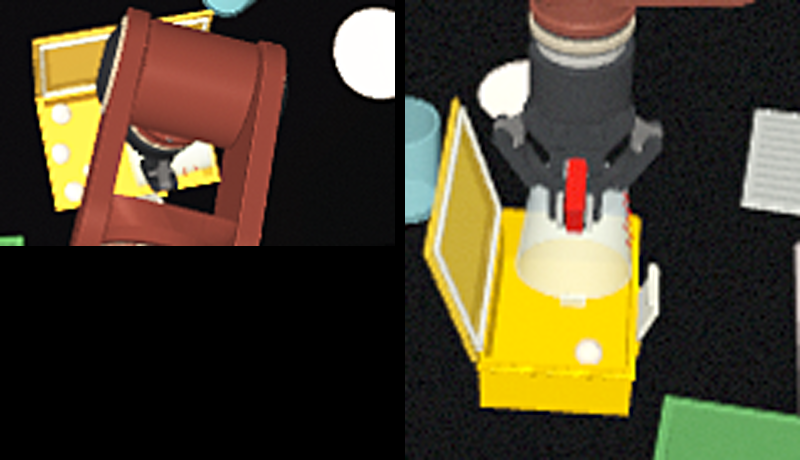

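Cup is empty as seen; tilt ≈115°. Now drag back to the right along the wall edge, so that friction turns the cup back somewhat.

Emit:
{"op": "play_rows", "data": {
  "slide": [
    [0.2,0,0],
    [0.3,0,0],
    [0.3,0,0],
    [0,0,0]
  ],
  "yaw": [0,0,0,0],
  "grip": [0.635,0.635,0.635,0.635]
}}

```text
time: 37.45
tool_pos: [0.5747, -0.0765, 0.147]
tool_rot: [0.544, -0.538, 0.456, -0.455]
contact_force: [-1.8, 11.6, 14.3]
gripper_width: 0.186
```

```bash
python3 -c "from h import *;tip()";python3 w.py pics/e15.png 240,130,400,230 220,80,340,220
```

```text
t 37.45 p 9.0 q -3.9 z 147.0 xang -80.2 w 0.186 F [-1.8 11.6 14.3] T [1.57 0.39 0.04] tilt [-0.006 -1.     0.005]
37.55 [ 0.5748 -0.0766  0.147 ] 0.1809181085241788 [-3.  11.2 14.5] [ 1.59  0.37 -0.03]
```

View pics/e15.png

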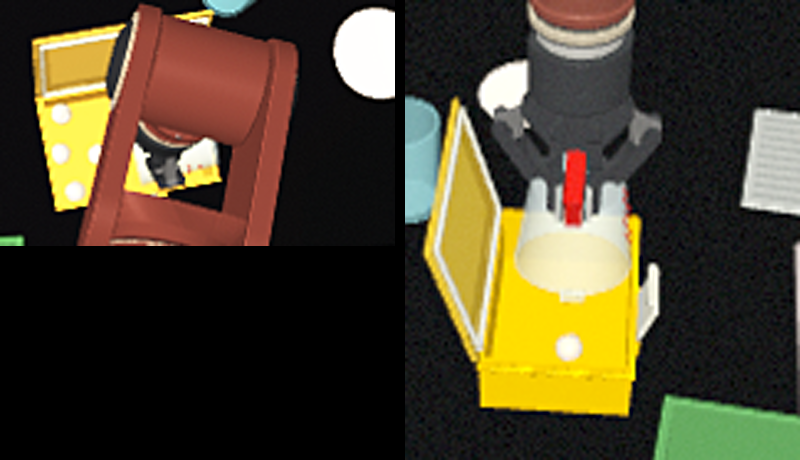

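Emit:
{"op": "play_rows", "data": {
  "slide": [
    [0.3,-0.3,0],
    [0.3,-0.2,0],
    [0,0,0]
  ],
  "yaw": [0,0,0],
  "grip": [0.635,0.635,0.635]
}}

```text
time: 37.85
tool_pos: [0.5745, -0.0851, 0.1493]
tool_rot: [0.541, -0.54, 0.455, -0.455]
contact_force: [-0.4, 3.7, 5.9]
gripper_width: 0.184
```

```bash
python3 -c "from h import *;tip()"
```

```text
t 37.85 p 17.4 q -5.6 z 149.3 xang -80.2 w 0.184 F [-0.4  3.7  5.9] T [ 0.47  0.03 -0.03] tilt [-0.001 -1.     0.001]
```

Emit:
{"op": "play_rows", "data": {
  "slide": [
    [0.3,-0.2,0],
    [0.3,-0.2,0],
    [0,0,0]
  ],
  "yaw": [0,0,0],
  "grip": [0.635,0.635,0.635]
}}

```text
time: 38.15
tool_pos: [0.5747, -0.0919, 0.1518]
tool_rot: [-0.54, 0.541, -0.456, 0.455]
contact_force: [0.3, -0.3, -0.6]
gripper_width: 0.182
```

```bash
python3 -c "from h import *;tip()";python3 w.py pics/e16.png 240,130,400,230 220,80,340,220
```

```text
t 38.15 p 24.2 q -6.6 z 151.8 xang -80.2 w 0.182 F [ 0.3 -0.3 -0.6] T [-0.06 -0.03 -0.02] tilt [ 0.    -1.    -0.001]
38.25 [ 0.5747 -0.0916  0.1518] 0.18464390305223385 [ 0.6  0.1 -1. ] [ 0.01  0.09 -0.03]
```

View pics/e16.png

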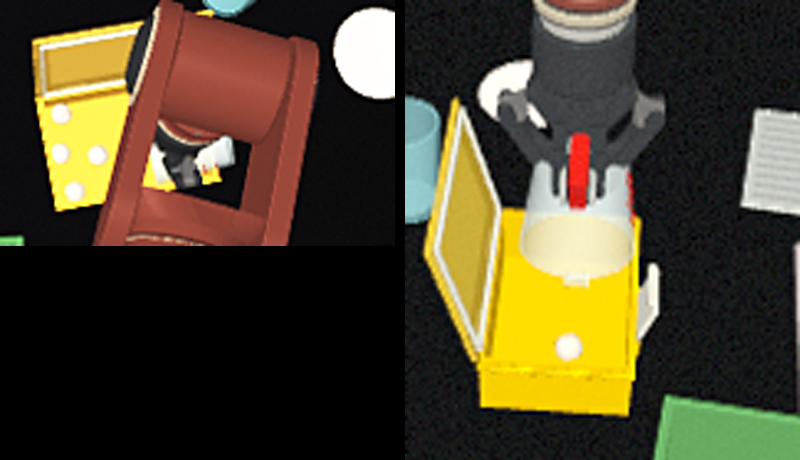

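```bash
cat > th.py <<'E'
from h import *
import sys
s=grab('side');S=readout.state()
P=S['tool_pos']+[0,0,.008]
def pt(a,b,y,th):
    c,n=np.cos(th),np.sin(th); L=a*c+b*n;U=b*c-a*n
    return np.r_[P[:2]-bx*L/1000+by*y/1000,P[2]+U/1000]
g=58.5
im=s['image'][80:220,220:340,::-1].copy();im=cv2.resize(im,None,fx=4.0,fy=4.0)
for th,col in zip(map(float,sys.argv[2:]),[(0,0,255),(0,255,0),(255,0,0),(255,0,255)]):
    t=np.radians(th)
    ring=[pt(78-49.5*np.cos(k),85-g,49.5*np.sin(k),t) for k in np.linspace(0,6.28,40)]
    foot=[pt(78-42*np.cos(k),-g,42*np.sin(k),t) for k in np.linspace(0,6.28,40)]
    for R in(ring,foot):
        uv=(proj(s,R)-[220,80])*4; cv2.polylines(im,[uv.astype(np.int32)],True,col,1)
cv2.imwrite(sys.argv[1],im)
E
python3 th.py pics/th1.png 118 105 92
```

```text
(no output)
```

View pics/th1.png

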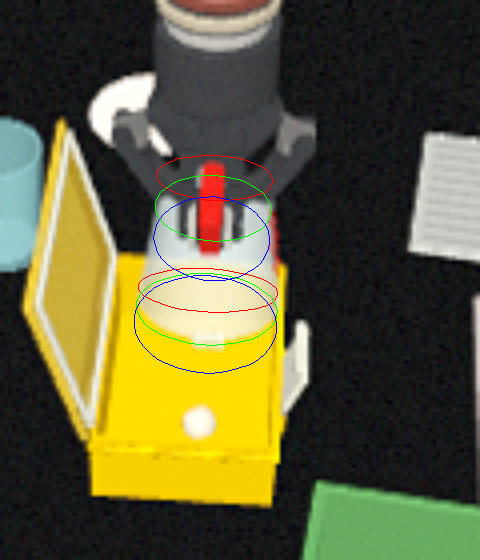

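The red/green/blue overlay is only a check: tilt ≈105°, all 4 balls in the box. Now put the foot inside the end wall and use that wall against the cup's bottom to bring it upright.

Emit:
{"op": "play_rows", "data": {
  "slide": [
    [0,-1,0],
    [0,-1,0],
    [-1,0,0],
    [-1,0,0],
    [-1.2,0,0],
    [0,1,0],
    [0,1,0],
    [0,0.8,0],
    [0,0,0]
  ],
  "yaw": [0,0,0,0,0,0,0,0,0],
  "grip": [0.65,0.65,0.65,0.65,0.65,0.65,0.65,0.65,0.65]
}}

```text
time: 39.2
tool_pos: [0.5682, -0.0596, 0.1419]
tool_rot: [-0.54, 0.542, -0.457, 0.454]
contact_force: [0.0, -0.0, -1.9]
gripper_width: 0.185
```

```bash
python3 -c "from h import *;tip()";python3 th.py pics/th2.png 115 105 95;python3 w.py pics/e17.png 240,130,400,230 220,80,340,220
```

```text
t 39.2 p -8.8 q -7.3 z 141.9 xang -80.2 w 0.185 F [ 0.  -0.  -1.9] T [0.05 0.05 0.01] tilt [-0.002 -1.    -0.004]
39.35 [ 0.5698 -0.06    0.1446] 0.18093574676085503 [-0.3 -0.3 -1.3] [0.04 0.03 0.01]
```

View pics/th2.png

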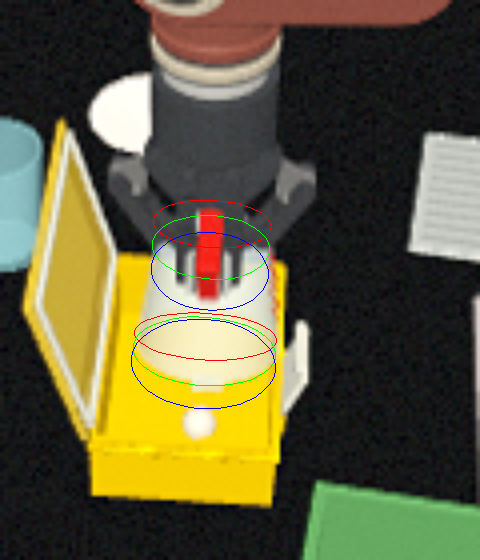

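View pics/e17.png

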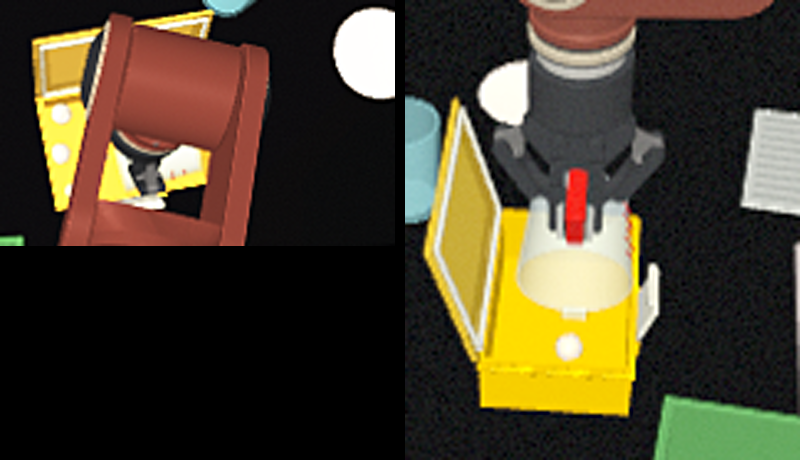

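Emit:
{"op": "play_rows", "data": {
  "slide": [
    [0,0.2,0],
    [0.4,0,0],
    [0.4,0,0],
    [0.3,0,0],
    [0.3,-0.1,0],
    [0,0,0]
  ],
  "yaw": [0,0,0,0,0,0],
  "grip": [0.64,0.64,0.64,0.64,0.64,0.64]
}}

```text
time: 39.95
tool_pos: [0.5722, -0.0733, 0.144]
tool_rot: [0.541, -0.541, 0.456, -0.455]
contact_force: [0.1, 3.0, 0.6]
gripper_width: 0.176
```

```bash
python3 -c "from h import *;tip()"
```

```text
t 39.95 p 5.4 q -5.8 z 144.0 xang -80.2 w 0.176 F [0.1 3.  0.6] T [ 0.75  0.19 -0.02] tilt [-0.001 -1.     0.   ]
```

Emit:
{"op": "play_rows", "data": {
  "slide": [
    [0.3,-0.2,0],
    [0.3,-0.2,0],
    [0.3,-0.2,0],
    [0,0,0]
  ],
  "yaw": [0,0,0,0],
  "grip": [0.64,0.64,0.64,0.64]
}}

```text
time: 40.35
tool_pos: [0.5739, -0.0829, 0.1502]
tool_rot: [0.541, -0.541, 0.455, -0.456]
contact_force: [-0.5, 3.0, 1.6]
gripper_width: 0.186
```

```bash
python3 -c "from h import *;tip()";python3 th.py pics/th3.png 105 95 85
```

```text
t 40.35 p 15.1 q -5.8 z 150.2 xang -80.2 w 0.186 F [-0.5  3.   1.6] T [0.59 0.18 0.02] tilt [ 0.001 -1.     0.001]
```

View pics/th3.png

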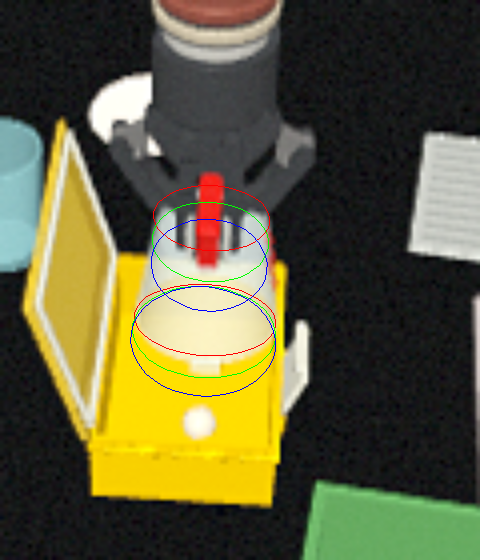

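Turning back (~99°). Continuing.

Emit:
{"op": "play_rows", "data": {
  "slide": [
    [0.5,-0.35,0],
    [0.5,-0.3,0],
    [0.5,-0.25,0],
    [0.5,-0.2,0],
    [0.5,-0.2,0],
    [0.5,-0.2,0],
    [0.5,-0.15,0],
    [0.5,-0.15,0],
    [0.5,-0.1,0],
    [0,0,0]
  ],
  "yaw": [0,0,0,0,0,0,0,0,0,0],
  "grip": [0.64,0.64,0.64,0.64,0.64,0.64,0.64,0.64,0.64,0.64]
}}

```text
time: 41.4
tool_pos: [0.5816, -0.1276, 0.1691]
tool_rot: [-0.541, 0.541, -0.455, 0.456]
contact_force: [0.0, 1.9, 1.7]
gripper_width: 0.181
```

```bash
python3 -c "from h import *;tip()";python3 th.py pics/th4.png 90 75 60
```

```text
t 41.4 p 60.5 q -6.0 z 169.1 xang -80.2 w 0.181 F [0.  1.9 1.7] T [ 0.55  0.11 -0.  ] tilt [ 0.001 -1.     0.001]
```

View pics/th4.png

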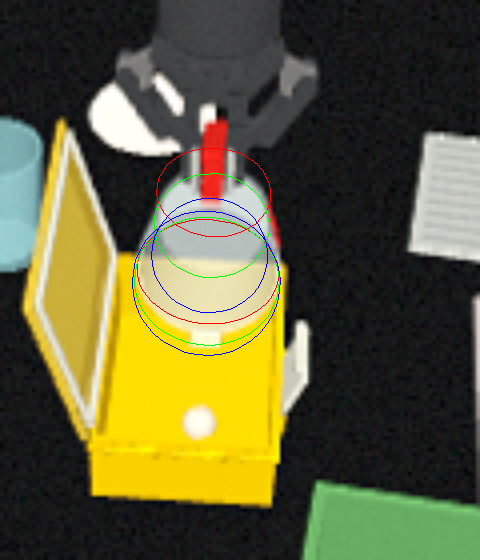

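Emit:
{"op": "play_rows", "data": {
  "slide": [
    [0.5,-0.1,0],
    [0.5,-0.1,0],
    [0.5,-0.05,0],
    [0.5,-0.05,0],
    [0.5,0,0],
    [0.5,0,0],
    [0.5,0,0],
    [0.5,0,0],
    [0.5,0,0],
    [0.5,0.05,0],
    [0,0,0]
  ],
  "yaw": [0,0,0,0,0,0,0,0,0,0,0],
  "grip": [0.64,0.64,0.64,0.64,0.64,0.64,0.64,0.64,0.64,0.64,0.64]
}}

```text
time: 42.55
tool_pos: [0.5899, -0.1766, 0.171]
tool_rot: [-0.541, 0.541, -0.456, 0.455]
contact_force: [-1.0, 1.8, -0.6]
gripper_width: 0.18
```

```bash
python3 -c "from h import *;tip()";python3 th.py pics/th5.png 70 55 40
```

```text
t 42.55 p 110.2 q -6.4 z 171.0 xang -80.2 w 0.18 F [-1.   1.8 -0.6] T [ 0.45  0.14 -0.01] tilt [ 0. -1. -0.]
```

View pics/th5.png

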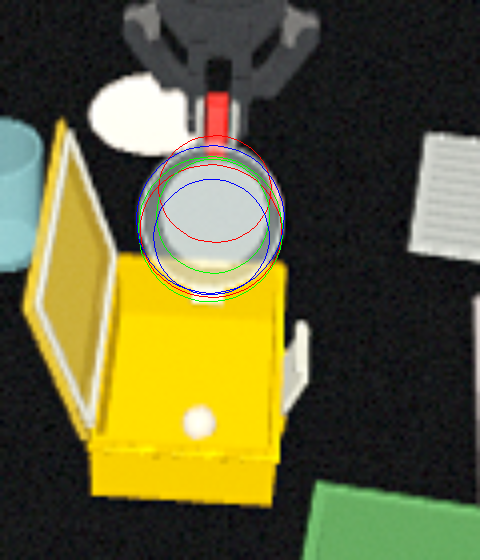

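Emit:
{"op": "play_rows", "data": {
  "slide": [
    [0.45,0.05,0],
    [0.45,0.1,0],
    [0.45,0.15,0],
    [0.45,0.2,0],
    [0.45,0.25,0],
    [0.4,0.3,0],
    [0.4,0.3,0],
    [0.4,0.35,0],
    [0,0,0]
  ],
  "yaw": [0,0,0,0,0,0,0,0,0],
  "grip": [0.64,0.64,0.64,0.64,0.64,0.64,0.64,0.64,0.64]
}}

```text
time: 43.5
tool_pos: [0.5958, -0.2106, 0.1537]
tool_rot: [-0.541, 0.541, -0.455, 0.455]
contact_force: [0.6, 1.2, 2.3]
gripper_width: 0.179
```

```bash
python3 -c "from h import *;tip()";python3 th.py pics/th6.png 50 40 30;python3 w.py pics/e18.png 240,130,400,230 220,80,340,220
```

```text
t 43.5 p 144.7 q -6.5 z 153.7 xang -80.2 w 0.179 F [0.6 1.2 2.3] T [ 0.21 -0.08 -0.02] tilt [ 0. -1. -0.]
43.65 [ 0.5956 -0.21    0.1538] 0.1797153105424177 [-0.3  0.7  0.1] [ 0.15 -0.06  0.04]
```

View pics/th6.png

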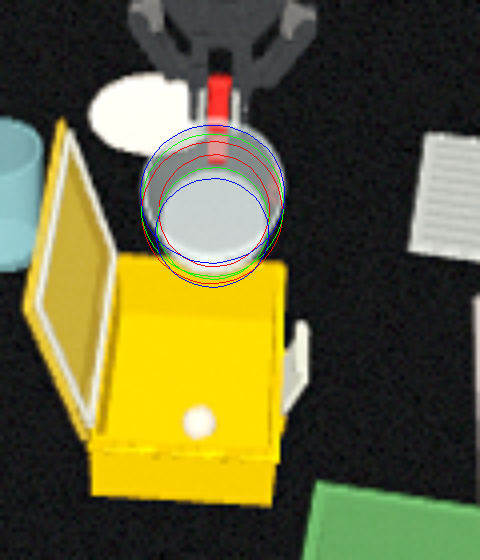

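View pics/e18.png

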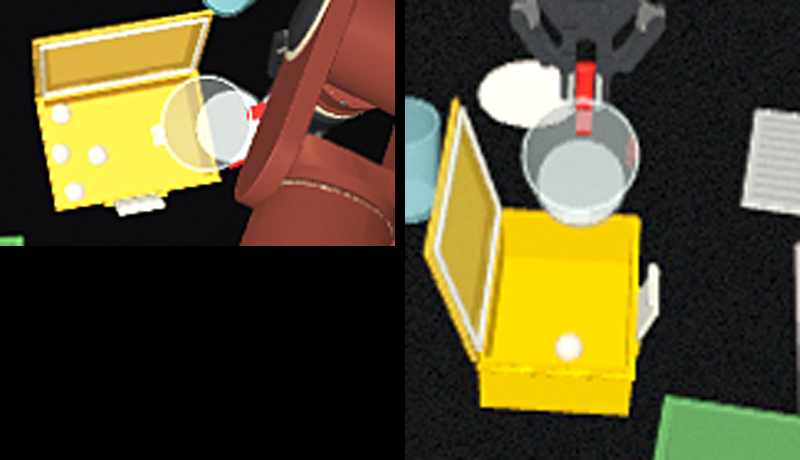

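Emit:
{"op": "play_rows", "data": {
  "slide": [
    [0.4,0.25,0],
    [0.4,0.25,0],
    [0.4,0.3,0],
    [0.4,0.3,0],
    [0.3,0.3,0],
    [0.3,0.3,0],
    [0.3,0.3,0],
    [0,0,0]
  ],
  "yaw": [0,0,0,0,0,0,0,0],
  "grip": [0.64,0.64,0.64,0.64,0.64,0.64,0.64,0.64]
}}

```text
time: 44.45
tool_pos: [0.6001, -0.2353, 0.134]
tool_rot: [-0.541, 0.541, -0.455, 0.456]
contact_force: [0.7, -1.5, 2.9]
gripper_width: 0.181
```

```bash
python3 -c "from h import *;tip()";python3 th.py pics/th7.png 30 18 5
```

```text
t 44.45 p 169.8 q -6.5 z 134.0 xang -80.2 w 0.181 F [ 0.7 -1.5  2.9] T [ 0.09  0.04 -0.01] tilt [ 0.001 -1.     0.   ]
```

View pics/th7.png

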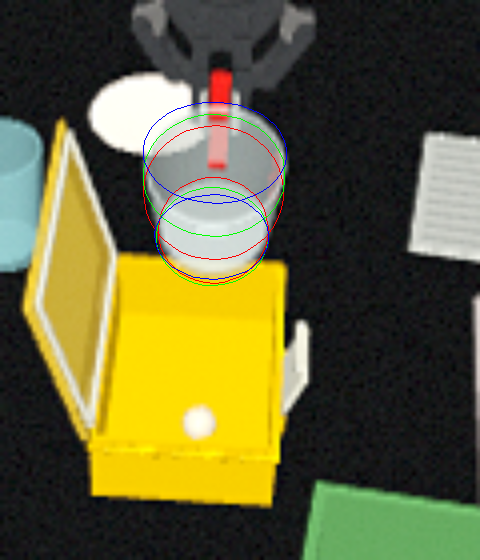

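Cup empty, back to ~15° tilt. Lift it and carry it to the mat; setting it down will turn it the rest of the way.

Emit:
{"op": "play_rows", "data": {
  "slide": [
    [0,-1,0],
    [0.5,-1,0],
    [1.5,0,-2],
    [1.5,0,-2.5],
    [1.5,0,-3],
    [1.5,0,-3],
    [1.5,0,-3],
    [1.5,0,-3],
    [1.5,0,-3],
    [1.5,0,-3],
    [0.7,0,-1.7],
    [0,0,0]
  ],
  "yaw": [0,0,0,0,0,0,0,0,0,0,0,0],
  "grip": [1,1,1,1,1,1,1,1,1,1,1,1]
}}

```text
time: 45.7
tool_pos: [0.3825, -0.4074, 0.1548]
tool_rot: [-0.54, 0.541, -0.456, 0.456]
contact_force: [0.1, 0.2, -0.7]
gripper_width: 0.179
```

Emit:
{"op": "play_rows", "data": {
  "slide": [
    [0,1.5,0],
    [0,1.5,0],
    [0,1.5,0],
    [0,1,0],
    [0,0,0]
  ],
  "yaw": [0,0,0,0,0],
  "grip": [1,1,1,1,1]
}}

```text
time: 46.2
tool_pos: [0.3834, -0.4041, 0.096]
tool_rot: [0.542, -0.541, 0.457, -0.453]
contact_force: [-0.2, -0.1, -0.8]
gripper_width: 0.176
```

```bash
python3 -c "from h import *;tip()"; python3 w.py pics/e19.png 330,170,450,300 270,70,390,170
```

```text
t 46.2 p 298.4 q -249.4 z 96.0 xang -80.1 w 0.176 F [-0.2 -0.1 -0.8] T [-0.04 -0.04 -0.  ] tilt [-0.005 -1.    -0.002]
46.3 [ 0.3843 -0.4057  0.0987] 0.17449489308371682 [ 0.3 -0.5 -0.9] [-0.08 -0.01  0.  ]
```

View pics/e19.png

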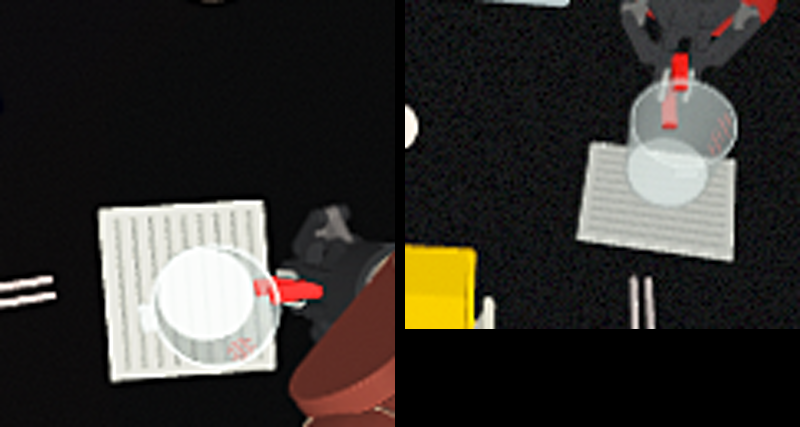

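Emit:
{"op": "play_rows", "data": {
  "slide": [
    [0,0.7,0],
    [0,0.5,0],
    [0,0.3,0],
    [0.2,0.3,0],
    [0.2,0.3,0],
    [0.2,0.3,0],
    [0.2,0.3,0],
    [0,0,0]
  ],
  "yaw": [0,0,0,0,0,0,0,0],
  "grip": [0.64,0.64,0.64,0.64,0.64,0.64,0.64,0.64]
}}

```text
time: 47.1
tool_pos: [0.3858, -0.4149, 0.0726]
tool_rot: [-0.541, 0.541, -0.455, 0.456]
contact_force: [-0.1, -1.7, 3.2]
gripper_width: 0.179
```

```bash
python3 -c "from h import *;tip()"; python3 w.py pics/e20.png 330,170,450,300 270,70,390,170
```

```text
t 47.1 p 309.5 q -248.9 z 72.6 xang -80.2 w 0.179 F [-0.1 -1.7  3.2] T [0.02 0.03 0.01] tilt [ 0.002 -1.     0.   ]
47.2 [ 0.3858 -0.4148  0.0727] 0.1835838857184959 [ 0.5 -1.2  2.8] [-0.18 -0.01  0.01]
```

View pics/e20.png

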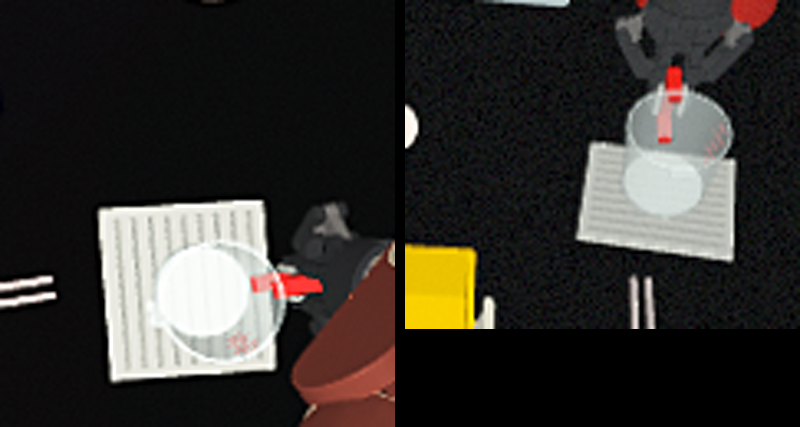

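Emit:
{"op": "play_rows", "data": {
  "slide": [
    [0,0.3,0],
    [0,0.3,0],
    [0,0.3,0],
    [0,0.2,0],
    [0,0,0]
  ],
  "yaw": [0,0,0,0,0],
  "grip": [0.64,0.64,0.64,0.64,0.64]
}}

```text
time: 47.7
tool_pos: [0.3857, -0.4142, 0.0615]
tool_rot: [-0.541, 0.541, -0.455, 0.456]
contact_force: [0.1, -3.2, 4.2]
gripper_width: 0.191
```

```bash
python3 -c "from h import *;tip()"; python3 w.py pics/e21.png 330,170,450,300 270,70,390,170
```

```text
t 47.7 p 308.7 q -248.8 z 61.5 xang -80.2 w 0.191 F [ 0.1 -3.2  4.2] T [-0.07 -0.05  0.  ] tilt [ 0.001 -1.     0.   ]
47.8 [ 0.3857 -0.4141  0.0614] 0.1834652741748414 [ 1.2 -2.9  4.2] [-0.17 -0.08  0.  ]
```

View pics/e21.png

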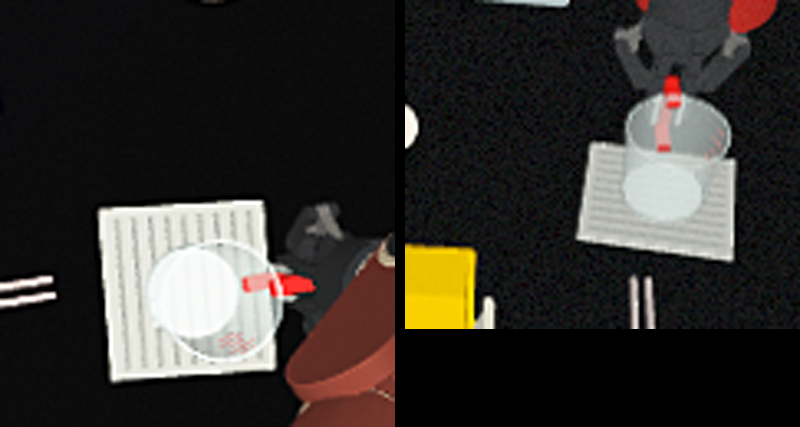

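Emit:
{"op": "play_rows", "data": {
  "slide": [
    [0,0.2,0],
    [0,0.2,0],
    [0,0.2,0],
    [0,0,0]
  ],
  "yaw": [0,0,0,0],
  "grip": [0.64,0.64,0.64,0.64]
}}

```text
time: 48.2
tool_pos: [0.3853, -0.4134, 0.0546]
tool_rot: [0.541, -0.541, 0.456, -0.455]
contact_force: [0.1, -1.9, 3.4]
gripper_width: 0.182
```

```bash
python3 -c "from h import *;tip()"; python3 w.py pics/e22.png 330,170,450,300 270,70,390,170
```

```text
t 48.2 p 307.9 q -249.1 z 54.6 xang -80.2 w 0.182 F [ 0.1 -1.9  3.4] T [-0.07 -0.06 -0.02] tilt [-0.001 -1.    -0.   ]
48.3 [ 0.3853 -0.4134  0.0546] 0.18364126228156588 [ 0.1 -2.4  2.2] [-0.04 -0.06  0.04]
```

View pics/e22.png

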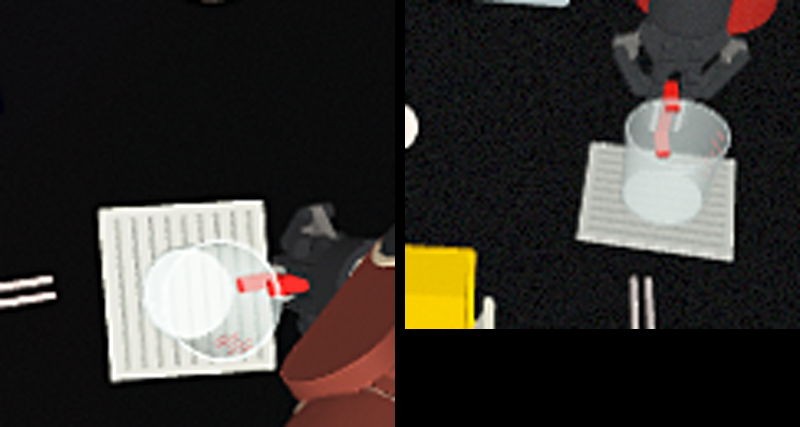

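Emit:
{"op": "play_rows", "data": {
  "slide": [
    [0,0.2,0],
    [0,0.2,0],
    [0,0,0]
  ],
  "yaw": [0,0,0],
  "grip": [0.64,0.64,0.64]
}}

```text
time: 48.6
tool_pos: [0.3856, -0.414, 0.0515]
tool_rot: [-0.541, 0.541, -0.455, 0.455]
contact_force: [-0.4, -0.9, 4.9]
gripper_width: 0.182
```

```bash
python3 -c "from h import *;tip()"; python3 - <<'E'
from h import *
s=grab('side');crop(s,(320,70,380,150),7,'pics/s9.png')
t=grab('top');crop(t,(360,225,430,285),8,'pics/t9.png')
E
```

```text
t 48.6 p 308.5 q -248.9 z 51.5 xang -80.2 w 0.182 F [-0.4 -0.9  4.9] T [-0.1   0.04  0.01] tilt [ 0. -1. -0.]
```

View pics/s9.png

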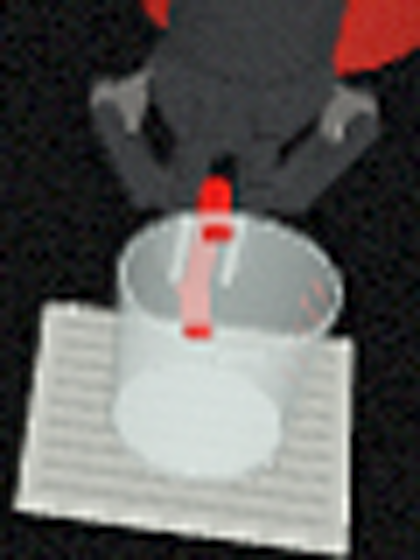

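View pics/t9.png

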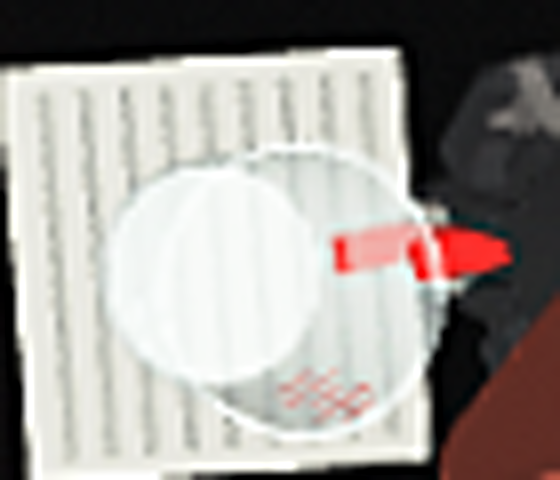

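```bash
python3 - <<'E'
from h import *
t=grab('top');s=grab('side')
print(plane(t,[(360+215/8,225+275/8)],.008),plane(t,[(360+320/8,225+290/8)],.091))
print(plane(s,[(320+197/7,70+418/7)],.008),plane(s,[(320+230/7,70+275/7)],.091))
E
```

```text
[[ 0.3715946  -0.34705879  0.008     ]] [[ 0.37199848 -0.3508955   0.091     ]]
[[ 0.37279531 -0.34371867  0.008     ]] [[ 0.37319228 -0.34364715  0.091     ]]
```

Foot and rim centres agree within ~3 mm: upright and centred on the mat. Release and retreat.

Emit:
{"op": "play_rows", "data": {
  "slide": [
    [0,0,0],
    [0,0,0],
    [0,0,0],
    [0,-1,0],
    [0,-2,0],
    [0,-4,0],
    [0,-4,0],
    [0,-4,0],
    [0,0,0]
  ],
  "yaw": [0,0,0,0,0,0,0,0,0],
  "grip": [0.5,0.3,0.2,0.2,0.2,0.2,0.2,0.2,0.2]
}}

```text
time: 49.7
tool_pos: [0.3878, -0.4169, 0.2098]
tool_rot: [-0.54, 0.542, -0.451, 0.46]
contact_force: [0.3, -0.6, 0.5]
gripper_width: 0.401
```

```bash
python3 -c "from h import *;tip()"; python3 w.py pics/e23.png 240,120,440,300 200,70,390,220
```

```text
t 49.7 p 311.7 q -247.3 z 209.8 xang -80.2 w 0.401 F [ 0.3 -0.6  0.5] T [ 0.01  0.02 -0.03] tilt [ 0.012 -1.     0.006]
49.8 [ 0.386  -0.4145  0.2033] 0.39949540257348803 [-0.5  0.3 -1.1] [-0.03 -0.01  0.03]
```

View pics/e23.png

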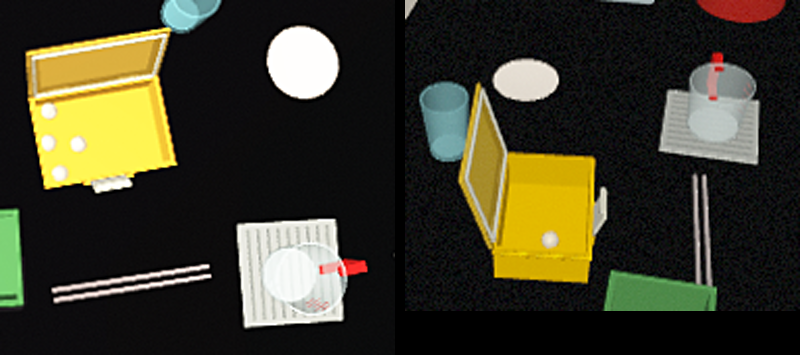

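Cup stands upright on the mat, released; 4 balls in the bento. Next the lid: closed fingers behind it at p≈−20 mm.

Emit:
{"op": "play_rows", "data": {
  "slide": [
    [-2,-2.5,2],
    [-3,-2.5,4],
    [-3,-1,4],
    [-3,0,4],
    [-3,0,4],
    [-3,0,4],
    [-3,0,4],
    [-3,0,4],
    [-3,0,4],
    [-3,0,4],
    [-3,0,1.7],
    [-1,0,0]
  ],
  "yaw": [0,0,0,0,0,0,0,0,0,0,0,0],
  "grip": [1,1,1,1,1,1,1,1,1,1,1,1]
}}

```text
time: 51.0
tool_pos: [0.7161, -0.0218, 0.2549]
tool_rot: [-0.541, 0.543, -0.456, 0.453]
contact_force: [-0.3, -0.8, -0.1]
gripper_width: -0.003
```

```bash
python3 -c "from h import *;tip()"
```

```text
t 51.0 p -20.3 q 144.9 z 254.9 xang -79.9 w -0.003 F [-0.3 -0.8 -0.1] T [-0.05  0.04  0.01] tilt [-0.002 -1.    -0.004]
```

Emit:
{"op": "play_rows", "data": {
  "slide": [
    [0,4,0.5],
    [0,4,0],
    [0,1.5,0],
    [0,0,0]
  ],
  "yaw": [0,0,0,0],
  "grip": [1,1,1,1]
}}

```text
time: 51.4
tool_pos: [0.7178, -0.0249, 0.1582]
tool_rot: [-0.539, 0.543, -0.458, 0.453]
contact_force: [0.6, -1.0, -0.2]
gripper_width: 0.0
```

Emit:
{"op": "play_rows", "data": {
  "slide": [
    [0,0,-1],
    [0,0,-1],
    [0,0,-1],
    [0,0,-1],
    [0,0,-1],
    [0,0,-1]
  ],
  "yaw": [0,0,0,0,0,0],
  "grip": [1,1,1,1,1,1]
}}

```text
time: 52.0
tool_pos: [0.6611, -0.0351, 0.164]
tool_rot: [0.541, -0.541, 0.455, -0.456]
contact_force: [0.4, 0.1, 1.0]
gripper_width: -0.004
```

```bash
python3 -c "from h import *;tip()"; python3 w.py pics/l1.png 230,100,370,240 200,70,390,220
```

```text
t 52.0 p -16.8 q 88.4 z 164.0 xang -80.2 w -0.004 F [0.4 0.1 1. ] T [ 0.01 -0.11 -0.02] tilt [ 0.    -1.     0.001]
52.1 [ 0.6605 -0.035   0.1634] -0.0009377808769138218 [-0.9  0.  -0.4] [-0.05  0.04  0.01]
```

View pics/l1.png

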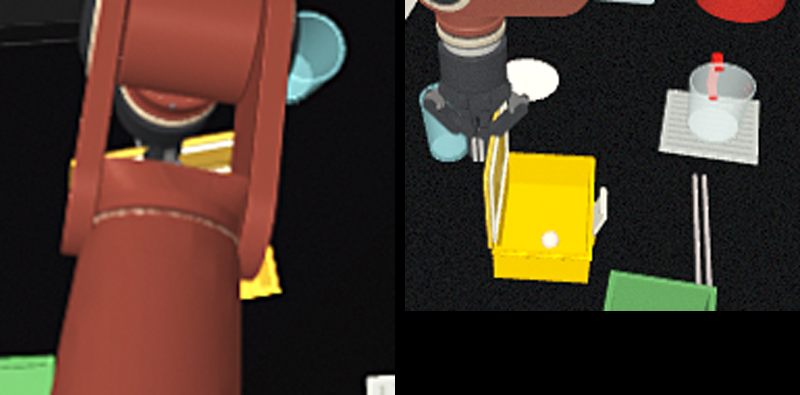

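Emit:
{"op": "play_rows", "data": {
  "slide": [
    [0,0,-1],
    [0,0,-1],
    [0,0,-1],
    [0,0,-1],
    [0,0,-1],
    [0,0,-1],
    [0,0,-0.6],
    [0,0,0],
    [0,0,0]
  ],
  "yaw": [0,0,0,0,0,0,0,0,0],
  "grip": [1,1,1,1,1,1,1,1,1]
}}

```text
time: 53.0
tool_pos: [0.5968, -0.0462, 0.1635]
tool_rot: [0.541, -0.541, 0.455, -0.455]
contact_force: [0.2, -0.9, 0.8]
gripper_width: -0.003
```

```bash
python3 -c "from h import *;tip()"; python3 w.py pics/l2.png 230,100,370,240 200,70,390,220
```

```text
t 53.0 p -17.0 q 23.1 z 163.5 xang -80.2 w -0.003 F [ 0.2 -0.9  0.8] T [-0.06 -0.02  0.03] tilt [ 0. -1.  0.]
53.1 [ 0.597  -0.0462  0.1635] 0.002540969152541152 [ 0.1 -0.   0.7] [ 0.02 -0.02  0.03]
```

View pics/l2.png

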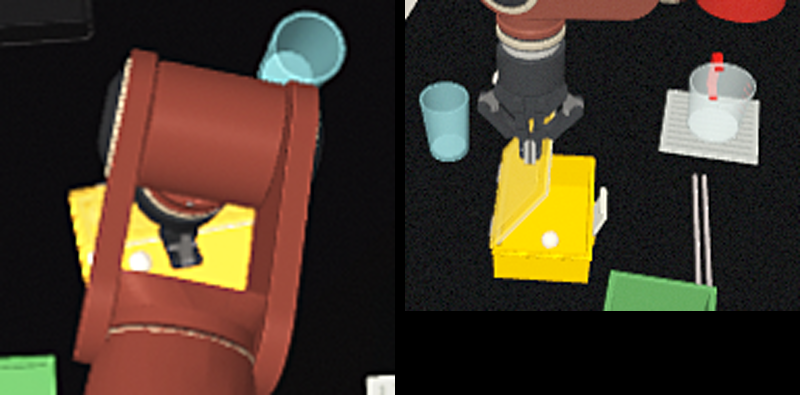

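Emit:
{"op": "play_rows", "data": {
  "slide": [
    [0,0,-0.8],
    [0,0,-0.8],
    [0,0,-0.8],
    [0,0,-0.8],
    [0,-1,-0.5],
    [0,-1,0],
    [0,0,0],
    [0,0,0],
    [0,0,0],
    [0,0,0]
  ],
  "yaw": [0,0,0,0,0,0,0,0,0,0],
  "grip": [1,1,1,1,1,1,1,1,1,1]
}}

```text
time: 54.1
tool_pos: [0.5602, -0.0524, 0.1829]
tool_rot: [-0.541, 0.541, -0.456, 0.455]
contact_force: [0.1, -0.4, 0.5]
gripper_width: 0.002
```

```bash
python3 -c "from h import *;tip()"; python3 w.py pics/l3.png 230,100,370,240 200,70,390,220
```

```text
t 54.1 p -17.3 q -14.0 z 182.9 xang -80.2 w 0.002 F [ 0.1 -0.4  0.5] T [-0.01 -0.01 -0.01] tilt [-0.    -1.    -0.001]
54.2 [ 0.5602 -0.0524  0.1829] 0.0017463317256959084 [ 0.  -0.1 -0.1] [ 0.05 -0.    0.05]
```

View pics/l3.png

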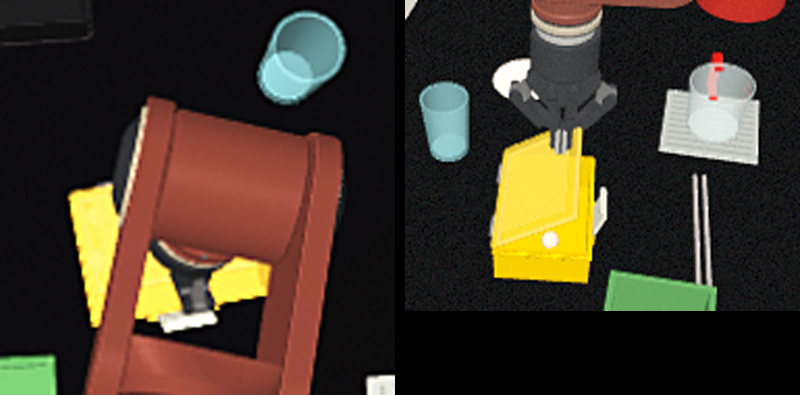

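Emit:
{"op": "play_rows", "data": {
  "slide": [
    [0.5,0,-2],
    [0.5,0,-3],
    [0.7,0,-3],
    [0,0,-3],
    [0,0,0],
    [0,0,0],
    [0,0,0],
    [0,0,0]
  ],
  "yaw": [0,0,0,0,0,0,0,0],
  "grip": [1,1,1,1,1,1,1,1]
}}

```text
time: 55.0
tool_pos: [0.4556, -0.0879, 0.1836]
tool_rot: [0.541, -0.541, 0.455, -0.455]
contact_force: [-0.2, -0.6, -0.7]
gripper_width: -0.003
```

```bash
python3 -c "from h import *;tip()"; python3 w.py pics/l4.png 230,100,370,240 200,70,390,220
```

```text
t 55.0 p -0.5 q -123.2 z 183.6 xang -80.1 w -0.003 F [-0.2 -0.6 -0.7] T [-0.   -0.04 -0.02] tilt [ 0. -1.  0.]
55.1 [ 0.4554 -0.0879  0.1834] 0.0019241812983349278 [ 0.8 -0.3  0.8] [ 0.01 -0.01 -0.  ]
```

View pics/l4.png

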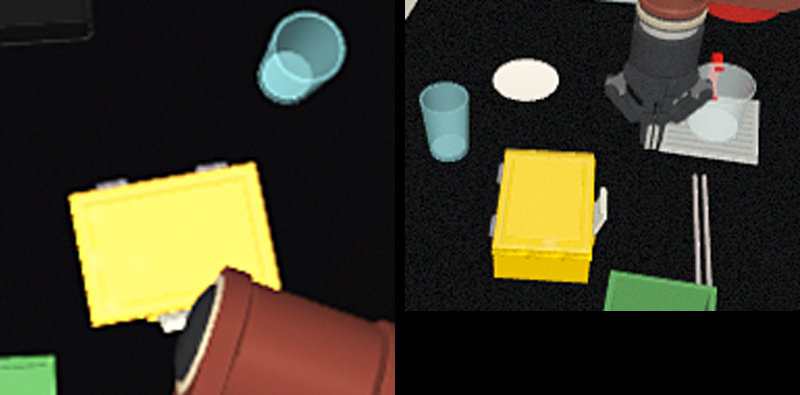

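The lid has sunk shut. A light press on its front edge to be sure, before the latch.

Emit:
{"op": "play_rows", "data": {
  "slide": [
    [0,0,2],
    [0,0,3.5],
    [0,0,2],
    [0,3.5,0],
    [0,3.5,0],
    [0,2.4,0],
    [0,0.8,0],
    [0,0,0]
  ],
  "yaw": [0,0,0,0,0,0,0,0],
  "grip": [1,1,1,1,1,1,1,1]
}}

```text
time: 55.9
tool_pos: [0.5283, -0.0749, 0.0803]
tool_rot: [-0.541, 0.541, -0.456, 0.454]
contact_force: [-0.0, 0.0, 0.4]
gripper_width: 0.003
```

Emit:
{"op": "play_rows", "data": {
  "slide": [
    [0,0.3,0],
    [0,0.3,0],
    [0,0,0]
  ],
  "yaw": [0,0,0],
  "grip": [1,1,1]
}}

```text
time: 56.2
tool_pos: [0.5303, -0.0756, 0.0775]
tool_rot: [0.542, -0.54, 0.454, -0.456]
contact_force: [0.1, -0.1, 4.0]
gripper_width: 0.001
```

Contact at tip height ≈67 mm = lid top when shut (66 mm). Now the latch.

Emit:
{"op": "play_rows", "data": {
  "slide": [
    [0,-2,0],
    [0,-2,0],
    [0,0,-3],
    [0,0,-3],
    [0,0,-2.3],
    [0,0,0],
    [0,3,0],
    [0,2.2,0],
    [0,1,0],
    [0,0,0]
  ],
  "yaw": [0,0,0,0,0,0,0,0,0,0],
  "grip": [1,1,1,1,1,1,1,1,1,1]
}}

```text
time: 57.2
tool_pos: [0.4465, -0.089, 0.0523]
tool_rot: [-0.541, 0.541, -0.456, 0.454]
contact_force: [-0.4, 0.2, -0.3]
gripper_width: 0.002
```

```bash
python3 -c "from h import *;tip()"; python3 w.py pics/l5.png 230,100,370,240 230,110,330,220
```

```text
t 57.2 p -1.0 q -132.4 z 52.3 xang -80.2 w 0.002 F [-0.4  0.2 -0.3] T [ 0.05  0.07 -0.  ] tilt [-0.001 -1.    -0.002]
57.3 [ 0.448  -0.0896  0.0543] 0.003106290183117793 [-1.5 -0.3  0.7] [ 0.   -0.05 -0.03]
```

View pics/l5.png

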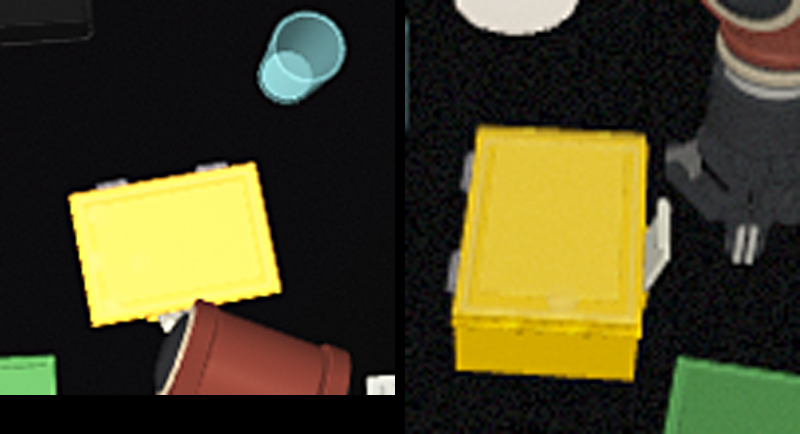

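Emit:
{"op": "play_rows", "data": {
  "slide": [
    [0,0,1],
    [0,0,1],
    [0,0,1],
    [0,0,0.7],
    [0,0,0]
  ],
  "yaw": [0,0,0,0,0],
  "grip": [1,1,1,1,1]
}}

```text
time: 57.8
tool_pos: [0.4846, -0.083, 0.0537]
tool_rot: [0.541, -0.541, 0.455, -0.455]
contact_force: [-0.3, -0.3, -0.4]
gripper_width: 0.004
```

Emit:
{"op": "play_rows", "data": {
  "slide": [
    [0,0,0.4],
    [0,0,0.4],
    [0,0,0]
  ],
  "yaw": [0,0,0],
  "grip": [1,1,1]
}}

```text
time: 58.1
tool_pos: [0.4916, -0.0816, 0.0533]
tool_rot: [0.541, -0.541, 0.455, -0.455]
contact_force: [-0.4, 0.1, -0.3]
gripper_width: 0.001
```

```bash
python3 -c "from h import *;tip()"; python3 w.py pics/l6.png 230,100,370,240 230,110,330,220
```

```text
t 58.1 p -0.5 q -86.7 z 53.3 xang -80.2 w 0.001 F [-0.4  0.1 -0.3] T [ 0.01  0.   -0.03] tilt [-0. -1.  0.]
58.2 [ 0.4914 -0.0817  0.0533] -0.0030073131054792423 [-0.4 -0.3  0.4] [-0.03  0.02 -0.06]
```

View pics/l6.png

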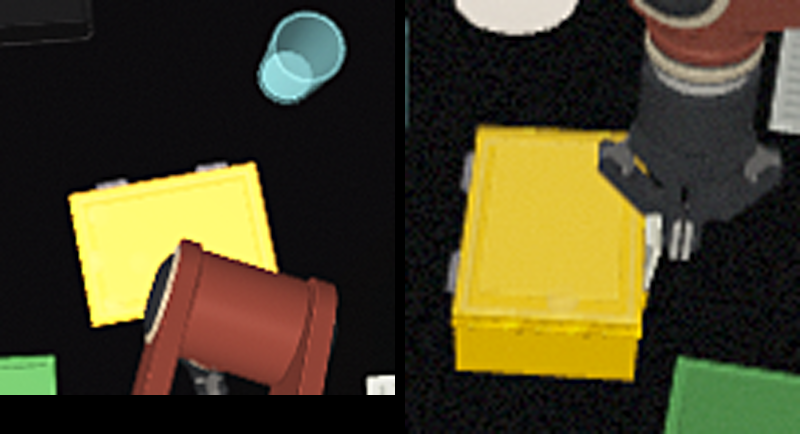

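Emit:
{"op": "play_rows", "data": {
  "slide": [
    [0,0,0.3],
    [0,0,0.3],
    [0,0,0]
  ],
  "yaw": [0,0,0],
  "grip": [1,1,1]
}}

```text
time: 58.5
tool_pos: [0.4977, -0.0806, 0.0535]
tool_rot: [0.541, -0.541, 0.455, -0.455]
contact_force: [-0.3, 0.2, -0.1]
gripper_width: -0.003
```

Emit:
{"op": "play_rows", "data": {
  "slide": [
    [0,0,0.2],
    [0,0,0.2],
    [0,0,0]
  ],
  "yaw": [0,0,0],
  "grip": [1,1,1]
}}

```text
time: 58.8
tool_pos: [0.499, -0.0803, 0.0534]
tool_rot: [-0.539, 0.543, -0.457, 0.453]
contact_force: [-11.1, -2.1, 8.9]
gripper_width: -0.001
```

```bash
python3 -c "from h import *;tip()"; python3 w.py pics/l7.png 230,100,370,240 230,110,330,220
```

```text
t 58.8 p -0.4 q -79.2 z 53.4 xang -80.1 w -0.001 F [-11.1  -2.1   8.9] T [-0.28  1.7   0.02] tilt [-0.001 -1.    -0.007]
58.9 [ 0.499  -0.0804  0.0534] 0.002981815039297874 [-12.2  -1.7   8.7] [-0.24  1.71  0.01]
```

View pics/l7.png

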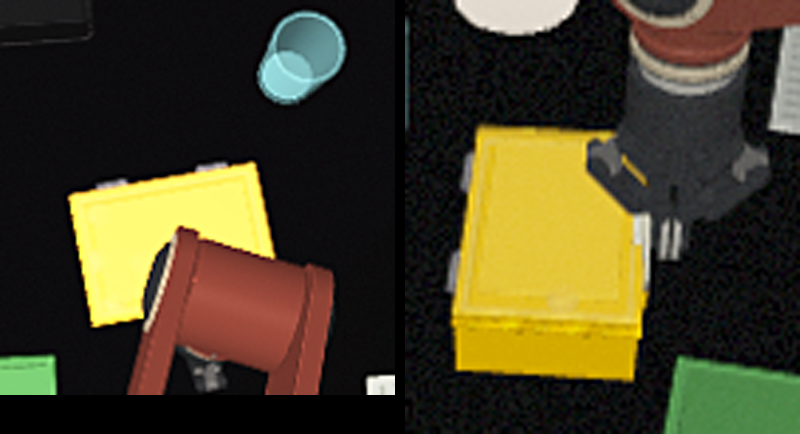

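Emit:
{"op": "play_rows", "data": {
  "slide": [
    [0,0,-2],
    [0,0,-3],
    [0,-1,-3],
    [0,-4,0],
    [0,-4,0],
    [0,-4,-2],
    [0,0,-3]
  ],
  "yaw": [0,0,0,0,0,0,0],
  "grip": [1,1,1,1,1,1,1]
}}

```text
time: 59.6
tool_pos: [0.3764, -0.1037, 0.1907]
tool_rot: [0.543, -0.54, 0.45, -0.459]
contact_force: [-0.9, -0.1, -0.0]
gripper_width: 0.002
```

```bash
python3 -c "from h import *;tip()"; python3 - <<'E'
from h import *
s=grab('side');crop(s,(270,130,320,210),7,'pics/la.png');t=grab('top');crop(t,(250,150,340,230),7,'pics/lb.png')
E
```

```text
t 59.6 p 1.3 q -204.0 z 190.7 xang -80.1 w 0.002 F [-0.9 -0.1 -0. ] T [ 0.    0.   -0.05] tilt [ 0.007 -1.     0.011]
```

View pics/la.png

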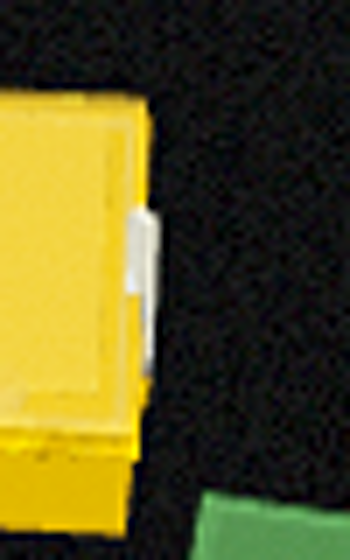

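View pics/lb.png

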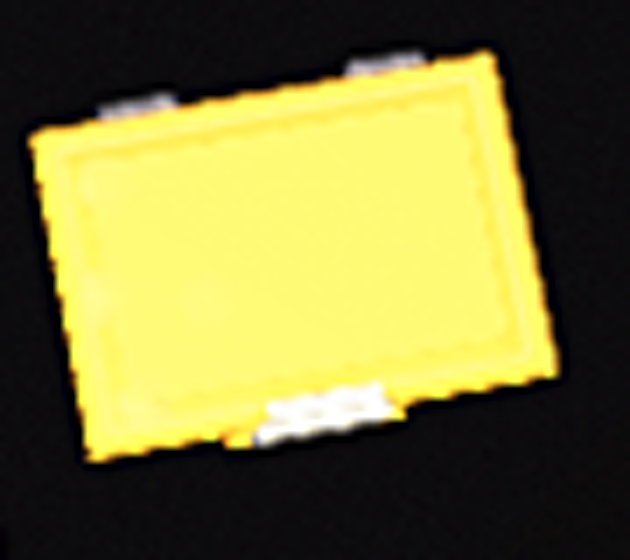

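```bash
python3 - <<'E'
from h import *
def W(p,q,z): return np.r_[BC+bx*p/1000+by*q/1000,z/1000]
s=grab('side');t=grab('top')
for a in(0,.1,.2):
    for off in (3,6):
        q=-64-42*np.sin(a)-off*np.cos(a);z=22+42*np.cos(a)-off*np.sin(a)
        P=[W(-26,q,z),W(26,q,z)]
        print(a,off,'side crop',((proj(s,P)-[270,130])*7).round(0).tolist(),'top crop',((proj(t,P)-[250,150])*7).round(0).tolist())
P=[W(-92,-64.5,66),W(92,-64.5,66)]
print('lid edge side',((proj(s,P)-[270,130])*7).round(0).tolist(),'top',((proj(t,P)-[250,150])*7).round(0).tolist())
E
```

```text
0 3 side crop [[158.0, 306.0], [160.0, 212.0]] top crop [[256.0, 438.0], [387.0, 413.0]]
0 6 side crop [[166.0, 307.0], [168.0, 213.0]] top crop [[258.0, 446.0], [389.0, 421.0]]
0.1 3 side crop [[169.0, 308.0], [171.0, 214.0]] top crop [[258.0, 449.0], [389.0, 424.0]]
0.1 6 side crop [[177.0, 309.0], [178.0, 215.0]] top crop [[259.0, 456.0], [391.0, 432.0]]
0.2 3 side crop [[179.0, 310.0], [181.0, 216.0]] top crop [[260.0, 459.0], [391.0, 435.0]]
0.2 6 side crop [[187.0, 311.0], [188.0, 217.0]] top crop [[261.0, 467.0], [392.0, 442.0]]
lid edge side [[149.0, 431.0], [157.0, 97.0]] top [[88.0, 463.0], [552.0, 376.0]]
```

The flap looks upright with its lip over the lid; within measurement it may be 0–0.05 rad out, and the finger's flank may have met the lid edge. I'll press again with the jaws turned 90° (slimmer profile).

Emit:
{"op": "play_rows", "data": {
  "slide": [
    [0,0,0],
    [0,0,0],
    [0,0,0],
    [0,0,0],
    [0,0,0],
    [0,0,0],
    [0,0,0],
    [0,0,0],
    [0,0,0],
    [0,0,0],
    [0,0,0]
  ],
  "yaw": [8.5,8.5,8.5,8.5,8.5,8.5,8.5,8.5,8.5,8.5,5],
  "grip": [1,1,1,1,1,1,1,1,1,1,1]
}}

```text
time: 60.9
tool_pos: [0.3735, -0.1018, 0.1823]
tool_rot: [0.059, -0.06, 0.705, -0.704]
contact_force: [-0.1, 0.5, 0.1]
gripper_width: -0.004
```

Emit:
{"op": "play_rows", "data": {
  "slide": [
    [-3,0,0],
    [-3,0,0],
    [-3,0,0],
    [0,4,0],
    [0,4,0],
    [0,4,0],
    [0,1.5,0],
    [0,0,0]
  ],
  "yaw": [0,0,0,0,0,0,0,0],
  "grip": [1,1,1,1,1,1,1,1]
}}

```text
time: 61.7
tool_pos: [0.4591, -0.0853, 0.0438]
tool_rot: [0.058, -0.064, 0.706, -0.703]
contact_force: [0.2, 0.2, -0.4]
gripper_width: -0.002
```

```bash
python3 -c "from h import *;tip()"; python3 w.py pics/l8.png 230,100,370,240 230,110,330,220
```

```text
t 61.7 p -2.5 q -119.3 z 43.8 xang -170.1 w -0.002 F [ 0.2  0.2 -0.4] T [-0.06 -0.01  0.03] tilt [ 0.008 -1.    -0.005]
61.8 [ 0.4621 -0.0866  0.048 ] 0.004010860536961816 [ 0.4 -0.1  0. ] [-0.03 -0.01 -0.02]
```

View pics/l8.png

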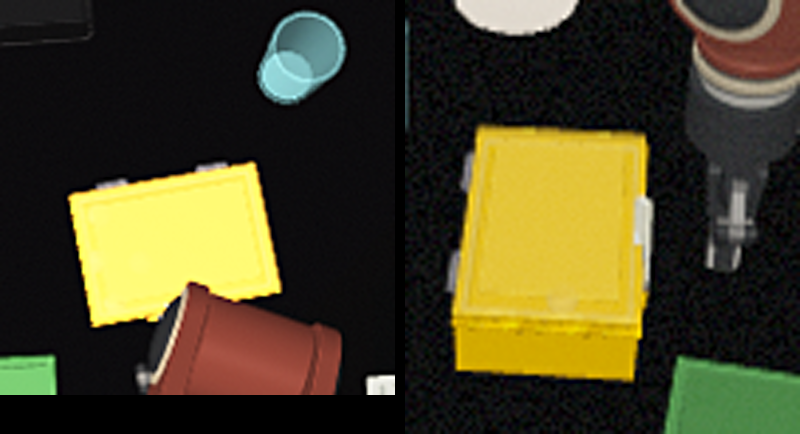

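Emit:
{"op": "play_rows", "data": {
  "slide": [
    [-1,-0.6,0],
    [-1,0,0],
    [-0.8,0,0],
    [-0.3,0,0],
    [0,0,0]
  ],
  "yaw": [0,0,0,0,0],
  "grip": [1,1,1,1,1]
}}

```text
time: 62.3
tool_pos: [0.493, -0.0815, 0.0547]
tool_rot: [-0.061, 0.061, -0.704, 0.705]
contact_force: [-0.9, 0.8, 0.6]
gripper_width: -0.004
```

```bash
python3 -c "from h import *;tip()"
```

```text
t 62.3 p -0.3 q -85.2 z 54.7 xang -170.1 w -0.004 F [-0.9  0.8  0.6] T [-0.01 -0.01 -0.03] tilt [-0. -1.  0.]
```

Emit:
{"op": "play_rows", "data": {
  "slide": [
    [-0.3,0,0],
    [-0.2,0,0],
    [0,0,0]
  ],
  "yaw": [0,0,0],
  "grip": [1,1,1]
}}

```text
time: 62.6
tool_pos: [0.4972, -0.0806, 0.0543]
tool_rot: [0.061, -0.061, 0.705, -0.704]
contact_force: [0.1, -0.6, -0.3]
gripper_width: -0.0
```

```bash
python3 -c "from h import *;tip()"; python3 w.py pics/l9.png 230,100,370,240 230,110,330,220
```

```text
t 62.6 p -0.4 q -80.9 z 54.3 xang -170.2 w -0.0 F [ 0.1 -0.6 -0.3] T [ 0.06 -0.01 -0.07] tilt [ 0. -1. -0.]
62.7 [ 0.4971 -0.0807  0.0543] -0.002433598999953632 [ 0.2  0.8 -0.5] [0.03 0.01 0.01]
```

View pics/l9.png

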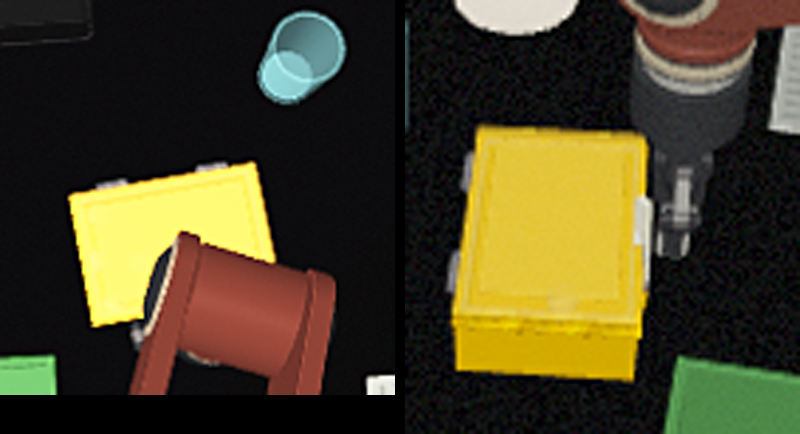

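Emit:
{"op": "play_rows", "data": {
  "slide": [
    [-0.2,0,0],
    [-0.2,0,0],
    [0,0,0]
  ],
  "yaw": [0,0,0],
  "grip": [1,1,1]
}}

```text
time: 63.0
tool_pos: [0.5011, -0.08, 0.0544]
tool_rot: [-0.06, 0.061, -0.704, 0.705]
contact_force: [-0.9, 0.0, 1.0]
gripper_width: -0.002
```

```bash
python3 -c "from h import *;tip()"
```

```text
t 63.0 p -0.4 q -77.0 z 54.4 xang -170.2 w -0.002 F [-0.9  0.   1. ] T [-0.03  0.07  0.01] tilt [ 0.001 -1.    -0.   ]
```

Emit:
{"op": "play_rows", "data": {
  "slide": [
    [-0.2,0,0],
    [-0.2,0,0],
    [0,0,0]
  ],
  "yaw": [0,0,0],
  "grip": [1,1,1]
}}

```text
time: 63.3
tool_pos: [0.5016, -0.0799, 0.0541]
tool_rot: [-0.057, 0.065, -0.704, 0.705]
contact_force: [-15.4, -3.6, 11.8]
gripper_width: 0.001
```

```bash
python3 -c "from h import *;tip()"
```

```text
t 63.3 p -0.5 q -76.5 z 54.1 xang -170.1 w 0.001 F [-15.4  -3.6  11.8] T [-0.44  2.41  0.  ] tilt [ 0.011 -1.    -0.001]
```

Hard stop at 15 N with the finger face at q≈−66 mm, i.e. flap flush. Retreat and final check.

Emit:
{"op": "play_rows", "data": {
  "slide": [
    [1,0,0],
    [2,0,0],
    [3,-1,0],
    [2,-4,0],
    [0,-4,0],
    [0,-4,0],
    [2,0,-3],
    [0,0,-4],
    [0,0,-4],
    [0,0,-4],
    [0,0,0]
  ],
  "yaw": [0,0,0,0,0,0,0,0,0,0,0],
  "grip": [1,1,1,1,1,1,1,1,1,1,1]
}}

```text
time: 64.4
tool_pos: [0.3801, 0.0548, 0.1843]
tool_rot: [0.063, -0.062, 0.705, -0.704]
contact_force: [0.3, -0.8, 0.5]
gripper_width: 0.002
```

```bash
python3 -c "from h import *;tip()"; python3 - <<'E'
from h import *
t=grab('top');s=grab('side');cv2.imwrite('pics/z1.png',t['image'][:,:,::-1]);cv2.imwrite('pics/z2.png',s['image'][:,:,::-1])
crop(s,(270,130,320,210),7,'pics/la2.png')
E
```

```text
t 64.4 p -154.3 q -172.7 z 184.3 xang -169.8 w 0.002 F [ 0.3 -0.8  0.5] T [ 0.02 -0.02 -0.03] tilt [-0.002 -1.    -0.001]
```

View pics/z1.png

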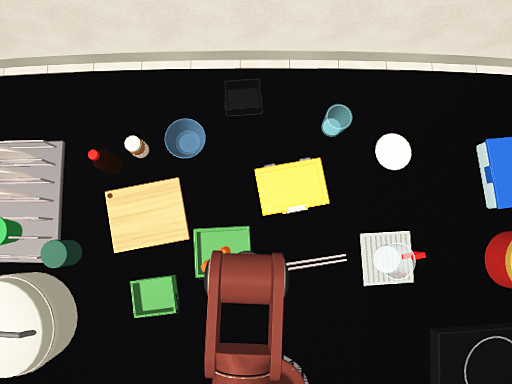

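View pics/z2.png

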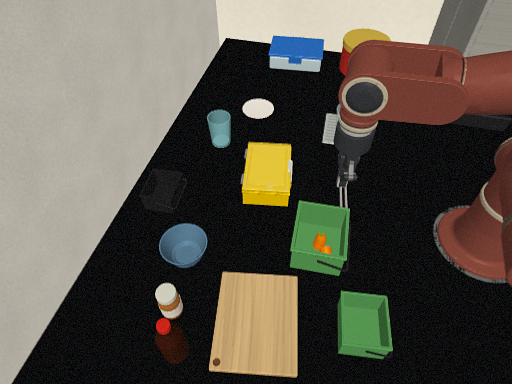

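View pics/la2.png

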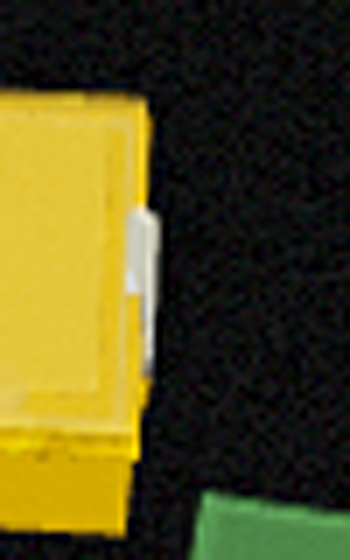

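```bash
python3 -c "
from plant import workorder
print(workorder.job_done())"
```

```text
the job is handed in; nothing more can be done
None
```

I handed the job in at about 64 s of the 208 s allowed; the hand-in gave no verdict. Everything asked for was done, in the order asked.

**What I did**
- **Carrots:** I put all four carrot ends from the board into the larger green caddy.
- **Fish balls:** The tool can only turn about the vertical, so I held the cup's handle and levered the cup over the bento's end wall. It tipped to about 115° and all four balls came out into the box.
- **Cup:** I levered it back against the same wall and stood it on the drying mat.
- **Lid and latch:** I closed the lid, pressed it lightly, then pushed the latch in until it met a hard stop at about 15 N.

**Last checks**
- All four balls showed in the box before I closed the lid.
- Before I released the cup, its foot and rim centres agreed to about 4 mm, close to the mat's centre. The views after that show it standing there.
- On the press, the fingertips met the lid at 67 mm, against 66 mm when shut.
- The board is empty, and the other items look where they were at the start.

**Not fully settled**
- **Tipping:** On the first try the grip slid along the handle instead of turning the cup. I set the cup down and took hold again before the tip worked.
- **Latch:** The pictures alone would allow it to be 0 to 0.05–0.08 rad off flush. The second push stopped hard and left the latch looking the same, so I took it as flush.
- **Carrot count:** One carrot end stands on another in the caddy, so the count of four comes from two views together plus four separate picks and drops.

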